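# Kit the yellow transformers from the parts carousel

### The arm

A 6-joint arm with a two-finger parallel gripper is mounted at the origin on the work surface. World frame = base frame: x ahead of the robot, y to its left, z up, the work surface at z = 0. Lengths are in m, angles in rad, forces in N, time in s.
With the tool pointing down it reaches from about 0.25 to 0.725 m from the base axis. Payload 4 kg.
Tool frame: the origin (TCP) lies at the very end of the fingers, on their centre line; the grasp point (between the pads) lies 19 mm behind it; z points along the fingers, y is the line along which they close (so a half turn about z gives the same grasp; the last joint's range is limited). The gripper opens to 85 mm and grips with 20 to 120 N. Pads are 22 mm wide; open, the fingers measure 114 mm over their backs; the gripper's body (76 mm by 85 mm) begins 54 mm behind the grasp point. The pads swing forward as they close: fully open they stand 13 mm farther back than shut.
Start: joints at [1.216, 0.241, 0.005, 1.335, 0, 1.571], TCP at [0.174, 0.469, 0.21] pointing down, gripper open.
Joint ranges: [-2.72, 2.72], [-1.05, 1.87], [-1.09, 1.28], [-1.99, 2.15], [-1.42, 1.44], [-3.14, 3.14]. Speed limits (rad/s): [2.79, 2.79, 3.14, 3.14, 3.14, 3.14].

### API

Orientations are given as a 3x3 rotation matrix whose columns are the frame's x, y, z axes.
In Python, from bench import ctrl, snapshot, workorder gives the robot as it stands.
- The arm moves only by the shell command python3 -m pendant 'ROWS' [OPENING] [FORCE]. ROWS is JSON, one flat list of numbers, 4 for each row, row after row: the shift along the tool's x, y, z as a fraction of full scale, then the turn about the tool's z as a fraction of full scale. A call has 1 to 12 rows; each row is the pose to reach, as a shift and turn from the pose commanded when the call began, along the tool's axes at that moment; what a row does not reach only later rows make up. Full scale, the value 1, is 200 mm for a shift and pi/2 rad for a turn. A row lasts 1/12 s, in which the tool goes at most 41.7 mm and 7.16 degrees, less where a joint would pass 70% of its speed; a pose out of reach is approached as far as the arm can. A call with a number of a shift or a turn outside -1 to 1 is refused whole. A call with a gripper value outside its range is refused whole. OPENING is the closure, from 0 (fully open) to 1 (shut), set as the call begins (- or left out, the last holds). The fingers move at their own pace and stop on an object; FORCE is the grip in N (left out, the last holds). Time passes only in rows, so rows that repeat a pose let the fingers close. It gives the time, the measured TCP pose, the force, the opening and the grip force at its end, in the units of the state.
- ctrl.observe(): the state, without advancing time (a new reading comes with each control period).
- snapshot(name): name is "side" or "top" or "wrist"; returns a dict with "color" (420x560x3 uint8, red, green, blue), "fx", "fy", "cx", "cy" (pixels), "rvec" (rotation vector, rad) and "tvec" (3), from world to camera coordinates, as OpenCV has them. Camera axes: x right, y down, z forward; pixel columns grow to the right and rows downward; lengths in m; the calibration is good to about 2 mm. A picture is of the moment at which its call begins. There is no depth.
- workorder.sign_off(): hands the job in; it is judged then, once.
The state is a dict: "time_s": time; "joints": joint angles; "qvel": joint speeds; "joint_torque": joint torques, N m; "ee_pos": TCP position; "tool_rot": TCP orientation; "wrist_force": force on the tool from outside, world axes, zero at the start; "ft_torque": the same for the moment, N m; "width": finger opening in m; "grasp_force": force on a finger pad.
Only numpy, scipy, OpenCV 4.12 (cv2) and the standard library are available. Lean on these libraries where they do the work, as an engineer would, in place of code of your own. Each camera call takes 0.05 s, during which the arm holds its last target. There are 200 camera calls.

### The job

Prop open the green lid of the parts case, then pack every yellow-taped transformer from the parts carousel into it, turning the carousel (it has a red knob on top) to bring each one to the gap in the wire guard where it can be lifted out. Leave the blue-taped transformers on the carousel, and close the lid fully when all the yellow ones are in. Do not disturb the bottle, multimeter, screwdriver and solder spool nearby.

Things in the scene. Friction and masses are not known exactly. Their poses are not given: they have to be found in the camera images.
- case: black open parts case fixed to the bench, outside 170 (x) x 220 (y) x 65 mm high, walls and floor 5 mm thick; origin under its centre; its -x side is the front, roughly towards the robot. Inner floor 5 mm above the bench.
- lid (a joint): angle of the case's green lid: 0 flat shut, 1.57 upright, 1.9 the stop. Stiff hinge (about 0.15 N m friction): it stays wherever it is left.
- lid_handle (a point): middle of the white mushroom knob of the lid (head 28 mm across, 16 mm thick, on a 12 mm stem), where to grip it, 35 mm above the lid's 6 mm plate and 30 mm in from the lid's front edge; axes turn with the lid (z out of the lid's top, y along the hinge)
- lid_hinge (a point): middle of the lid's hinge line, along y of the case on its back (+x) rim; the handle moves in an arc about this line (140 mm along, 41 mm out), up and to the back
- knob (a point): grip point of the red bar knob on top of the carousel, on the vertical turning axis, 138 mm above the bench. The bar runs 60 mm along this frame's x, is 14 mm wide (y) and spans heights 118 to 152 mm. It turns with the disc.
- carousel (a joint): turn of the carousel since the start, positive counter-clockwise seen from above; no stops or detents, 0.15 N m of friction holds it where it is left. The white disc (radius 150 mm, top 30 mm above the bench) has six bays 60 degrees apart, parted by ribs 8 mm high and closed by a rim 9 mm high; bay middles lie 105 mm from the axis. No bay is tied to a kind of transformer.
- window (a point): pick-up place of the fixed stand: 105 mm from the axis, at the height of the disc's top, at the middle of the open gap of the wire guard. The guard (steel rods 5 mm thick, 86 mm above the bench, from 55 to 167 mm from the axis, with posts at 167 mm) covers the disc except within 52 degrees either side of this point, so a transformer can be lifted out only here. Above 90 mm all is free except the knob and its 44 mm thick shaft.
- yellow1_center (a point): centre of a yellow-taped transformer, a block 34 x 34 x 36 mm high, 110 g, axes along its edges; starts standing in a bay of the carousel; one of the four may be absent
- yellow2_center (a point): centre of a yellow-taped transformer, a block 34 x 34 x 36 mm high, 110 g, axes along its edges; starts standing in a bay of the carousel; one of the four may be absent
- yellow3_center (a point): centre of a yellow-taped transformer, a block 34 x 34 x 36 mm high, 110 g, axes along its edges; starts standing in a bay of the carousel; one of the four may be absent
- yellow4_center (a point): centre of a yellow-taped transformer, a block 34 x 34 x 36 mm high, 110 g, axes along its edges; starts standing in a bay of the carousel; one of the four may be absent
- blue1_center (a point): centre of a blue-taped transformer, same size as the yellow ones; always there, in a bay of the carousel; to be left on the carousel
- blue2_center (a point): centre of a blue-taped transformer, same size as the yellow ones; always there, in a bay of the carousel; to be left on the carousel
- flux_bottle: bystander: white bottle with a blue cap, 44 mm across, 110 mm tall; origin under its foot
- multimeter: bystander: yellow hand multimeter lying flat, 75 x 150 x 34 mm; origin under its middle
- screwdriver: bystander: red-handled screwdriver lying flat, 180 mm long; origin under its middle
- solder_spool: bystander: steel-coloured solder spool, 56 mm across, 40 mm tall; origin under its foot
Things that resemble listed ones, but are neither listed nor needed, are in the scene too. What is shaped like the part that bears yellow4_center but pink or white is not meant.

How it is judged:
By the outcome, as a careful person would: the job done as asked, in the order asked, and still so for the second after the job is handed in, with the robot touching nothing.
Of yellow1, yellow2, yellow3, yellow4 only 3 to 4 are there at a start; the rules pass over those that are not, and their reading is None.
At some moment in a run one of yellow1, yellow2, yellow3, yellow4 may be knocked a few centimetres aside while the robot is not near it.
Once in a run the grip may slacken for a moment while it holds something.
It also fails if it takes over 210 s, if anything falls off the work surface, if the arm or the gripper's body presses on something with over 40 N, if the wrist force passes 120 N, or if a joint passes its speed limit or range.

## Working session

There is one attempt and no reset: what is moved stays moved. The work goes in short steps, Python scripts to look and compute and a shell command to move; the robot and the scene stay as the last step left them, time stands still between calls to the robot, and variables do not carry over. Pictures are saved under pics/ and viewed, at most 14 in all, crops included, and the job is handed in when it is done.

```bash
mkdir -p pics; ls; cat > h.py <<'E'
import numpy as np, cv2
from bench import ctrl, snapshot, workorder
def snap(n,f):
    s=snapshot(n); cv2.imwrite('pics/'+f+'.png',s['color'][:,:,::-1]); np.save('pics/'+f+'.npy',{k:s[k] for k in('fx','fy','cx','cy','rvec','tvec')},allow_pickle=True); return s
def load(f): return np.load('pics/'+f+'.npy',allow_pickle=True).item()
def px2w(c,u,v,z):
    R=cv2.Rodrigues(np.array(c['rvec'],float))[0]; t=np.array(c['tvec'],float).ravel()
    d=R.T@np.array([(u-c['cx'])/c['fx'],(v-c['cy'])/c['fy'],1]); o=-R.T@t
    return o+d*(z-o[2])/d[2]
def w2px(c,p):
    return cv2.projectPoints(np.array([p],float),np.array(c['rvec'],float),np.array(c['tvec'],float),np.array([[c['fx'],0,c['cx']],[0,c['fy'],c['cy']],[0,0,1.]]),None)[0].ravel()
E
python3 - <<'E'
from h import *
for n in('top','side'):
    s=snap(n,n+'0'); R=cv2.Rodrigues(np.array(s['rvec'],float))[0]; print(n,s['fx'],-R.T@np.array(s['tvec']).ravel())
o=ctrl.observe(); print(o)
a=cv2.imread('pics/top0.png');cv2.imwrite('pics/top0b.png',cv2.resize(a,(800,600),interpolation=cv2.INTER_CUBIC))
E
```

```text
pics
top 510.9629232250516 [ 0.32768534 -0.0184278   1.75008921]
side 490.6767810010886 [ 0.11706418 -0.99606497  0.71609515]
{'time_s': 0.1, 'joints': array([1.21597735e+00, 2.41372867e-01, 3.87509967e-03, 1.33520654e+00,
       1.08006162e-05, 1.57081011e+00]), 'qvel': array([-2.77123482e-04, -2.03051650e-03,  2.04283216e-03,  2.91864152e-03,
       -1.94233729e-03, -3.92648003e-05]), 'joint_torque': array([ 8.14573752e-06, -3.73137474e+01,  2.53010416e+01,  1.08487453e-02,
        8.10980680e-06, -3.77627018e-06]), 'ee_pos': array([0.17349819, 0.46829225, 0.20939059]), 'tool_rot': array([[-9.37704601e-01,  3.47432913e-01, -6.72999669e-04],
       [ 3.47433564e-01,  9.37702901e-01, -1.78537903e-03],
       [ 1.07743059e-05, -1.90798080e-03, -9.99998180e-01]]), 'wrist_force': array([-0.2318043 , -1.07456507, -0.14831268]), 'ft_torque': array([ 0.00011617, -0.03574174, -0.00504887]), 'grasp_force': 0.0, 'width': 0.0853639797636609}
```

View pics/top0b.png

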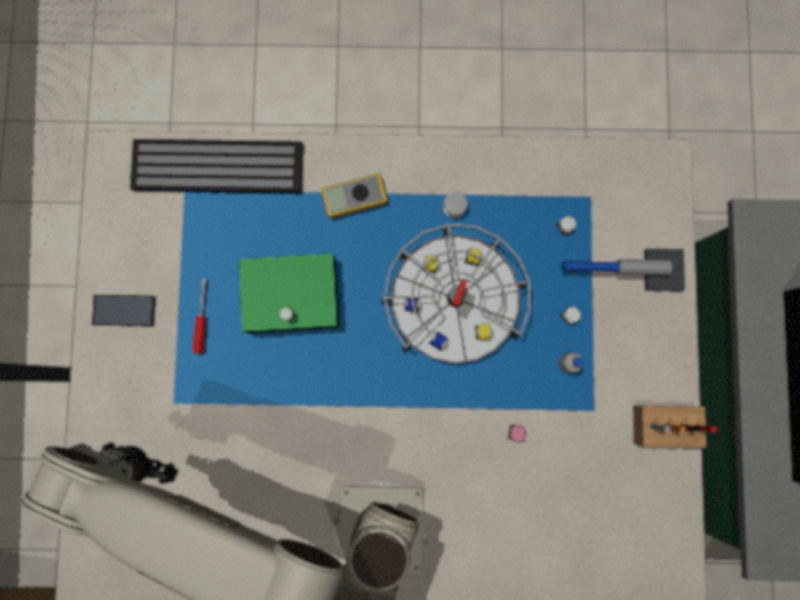

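View pics/side0.png

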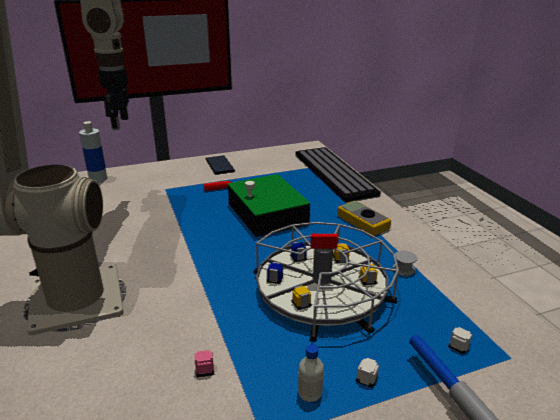

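Top view (800 px): the case is at about (289,293), with its knob at (287,314), and the carousel axis at (460,292). Yellows are at (431,263), (474,256) and (484,330), blues at (412,304) and (439,341), and the sixth bay is empty. The guard gap faces the robot. I'll enlarge a crop.

```bash
python3 - <<'E'
from h import *
a=cv2.imread('pics/top0.png')[145:270,160:385]
cv2.imwrite('pics/crop.png',cv2.resize(a,None,fx=3.5,fy=3.5,interpolation=cv2.INTER_CUBIC))
E
```

```text
(no output)
```

View pics/crop.png

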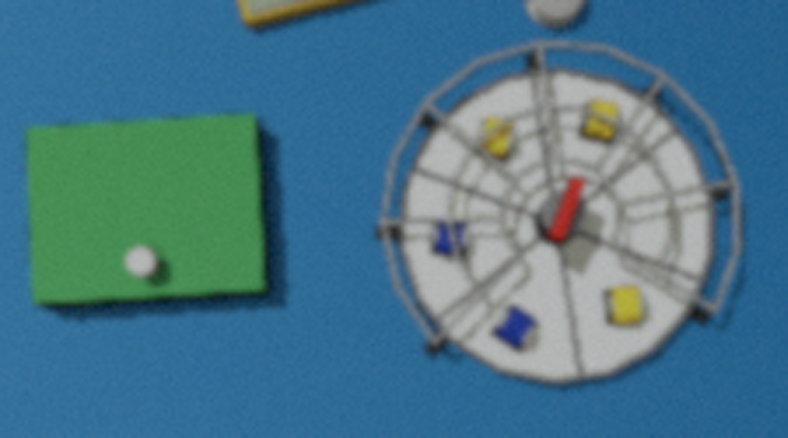

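```bash
python3 - <<'E'
from h import *
c=load('top0')
W=lambda u,v,z:px2w(c,160+(u+.5)/3.5-.5,145+(v+.5)/3.5-.5,z)
L=[W(u,v,.071)[:2] for u,v in((27,128),(257,114),(266,290),(35,304))]
print('lid',np.round(L,4),np.mean(L,0)); 
print('edges',[np.linalg.norm(L[i]-L[i-1]) for i in range(4)])
f=(L[2]+L[3])/2;b=(L[0]+L[1])/2; d=b-f; print('case x dir deg',np.degrees(np.arctan2(d[1],d[0])), np.degrees(np.arctan2(*(L[0]-L[1]+L[3]-L[2])[::-1]))-90)
print('handle',W(141,261,.114),W(141,261,.106))
D=[W(u,v,.035)[:2] for u,v in((402,225),(713,225),(558,68),(558,382))];print('disc',np.mean(D,0),[np.linalg.norm(x-np.mean(D,0)) for x in D])
P=np.array([W(u,v,.086)[:2] for u,v in((536,58),(657,87),(722,190),(703,313),(435,345),(388,231),(428,115))])
from scipy.optimize import least_squares
r=least_squares(lambda q:np.hypot(*(P-q).T)-.167,[.5,-.2]);print('axis posts',r.x,r.fun)
a=r.x; ang=np.degrees(np.arctan2(*(P-a).T[::-1])); print('post ang',ang)
k=[W(578,182,.152)[:2],W(557,240,.152)[:2]];print('knob',k,np.mean(k,0),np.degrees(np.arctan2(*(k[0]-k[1])[::-1])))
for n,u,v in(('Y',625,305),('Y',602,120),('Y',496,137),('B',515,328),('B',450,238)):
    p=W(u,v,.066)[:2]; print(n,p,np.hypot(*(p-a)),np.degrees(np.arctan2(*(p-a)[::-1])))
E
```

```text
lid [[0.6145 0.3373]
 [0.6317 0.1185]
 [0.4638 0.1057]
 [0.4468 0.3228]] [0.53919722 0.22109523]
edges [np.float64(0.1683377224541634), np.float64(0.2194279387824415), np.float64(0.16845096353042946), np.float64(0.21783185948581085)]
case x dir deg 4.653315251355223 4.481464760552811
handle [0.48502979 0.21816332 0.114     ] [0.48579916 0.21932019 0.106     ]
disc [ 0.53522629 -0.17171798] [np.float64(0.15033832055436644), np.float64(0.1497818419190026), np.float64(0.15345312572035066), np.float64(0.15187004049279174)]
axis posts [ 0.52553198 -0.16697371] [-0.00388804 -0.00242663 -0.00820638 -0.01058472 -0.00815218 -0.00823768
 -0.00524583]
post ang [   7.53886811  -34.45682052  -75.98041429 -119.67582397  134.60010222
   92.02707549   49.41900493]
knob [array([ 0.55970864, -0.17929604]), array([ 0.50674697, -0.16070636])] [ 0.53322781 -0.1700012 ] -19.341195759224934
Y [ 0.45582219 -0.23284141] 0.09590624491930895 -136.6232541597929
Y [ 0.63234854 -0.21053846] 0.11535885579891599 -22.18791541987681
Y [ 0.61420917 -0.10958103] 0.10562937559720514 32.91131152048862
B [ 0.43233508 -0.12937802] 0.10049426278852583 158.03081926415086
B [ 0.51655555 -0.0670362 ] 0.10033983323424386 95.13256005870124
```

```bash
cat >> h.py <<'E'
def go(p,yaw=None):
    "fractions for next call to TCP p, tool-y at yaw deg (mod 180)"
    o=ctrl.observe(); R=o['tool_rot']; d=R.T@(np.array(p)-o['ee_pos'])/.2
    t=0
    if yaw is not None:
        cur=np.degrees(np.arctan2(R[1,1],R[0,1])); t=-((yaw-cur+90)%180-90)/90
    print('rows',np.round(d,3),'turn',round(t,3),'j6',round(o['joints'][5],2),'tcp',np.round(o['ee_pos'],4),'t',round(o['time_s'],1),'w',round(o['width'],4))
CX=np.array([np.cos(np.radians(4.6)),np.sin(np.radians(4.6))]); CC=np.array([.5392,.2211])
def hand(th):
    h=CC+.085*CX; s=-.14*np.cos(th)-.041*np.sin(th); return np.r_[h+s*CX,.065+.14*np.sin(th)+.041*np.cos(th)]
E
python3 - <<'E'
from h import *
go([.4845,.217,.17],94.6)
c=load('top0')
W=lambda u,v,z:px2w(c,160+(u+.5)/3.5-.5,145+(v+.5)/3.5-.5,z)
for z in(.06,.086):
  P=np.array([W(u,v,z)[:2] for u,v in((536,60),(657,87),(722,190),(703,313),(435,345),(390,231),(428,115))])-[.534,-.171]
  print(np.hypot(*P.T).round(3),np.degrees(np.arctan2(*P.T[::-1])).round(1))
E
python3 -m pendant '[0,0,0,0]'
```

```text
rows [-1.895 -0.638  0.198] turn -0.277 j6 1.57 tcp [0.1735 0.4683 0.2094] t 0.1 w 0.0854
[0.159 0.162 0.158 0.16  0.166 0.161 0.162] [   8.5  -35.   -77.7 -121.6  135.5   93.9   51.3]
[0.153 0.155 0.153 0.157 0.168 0.161 0.16 ] [   9.5  -35.   -78.7 -123.1  135.7   95.    52.7]
time_s: 0.18
ee_pos: [0.1736, 0.4684, 0.2096]
tool_rot: [[-0.938, 0.347, -0.0], [0.347, 0.938, -0.001], [0.0, -0.001, -1.0]]
wrist_force: [0.3, -0.4, -0.8]
width: 0.0854
grasp_force: 0.0
```

```bash
python3 -m pendant '[-0.3,-0.1,0,-0.08,-0.6,-0.2,0,-0.16,-0.95,-0.32,0,-0.277,-0.95,-0.32,0,-0.277,-0.95,-0.32,0,-0.277,-0.95,-0.32,0,-0.277,-0.95,-0.32,0,-0.277]' 0 40; python3 -c "
from h import *
go([.4845,.217,.17],94.6)"
```

```text
time_s: 0.77
ee_pos: [0.3315, 0.3409, 0.21]
tool_rot: [[-0.997, -0.075, -0.0], [-0.075, 0.997, -0.001], [0.0, -0.001, -1.0]]
wrist_force: [-0.9, 0.1, 0.7]
width: 0.0851
grasp_force: 0.0
rows [-0.717 -0.675  0.2  ] turn -0.004 j6 0.72 tcp [0.3315 0.3409 0.21  ] t 0.8 w 0.0851
```

```bash
python3 -m pendant '[-0.15,-0.15,0,0,-0.3,-0.3,0.05,0,-0.5,-0.5,0.1,0,-0.72,-0.675,0.2,0,-0.72,-0.675,0.2,0,-0.72,-0.675,0.2,0,-0.72,-0.675,0.2,0]'; python3 -c "
from h import *
s=snap('wrist','w1')
go([.4845,.217,.087],94.6)"
```

```text
time_s: 1.35
ee_pos: [0.4837, 0.2196, 0.1688]
tool_rot: [[-0.997, -0.078, -0.003], [-0.078, 0.997, -0.0], [0.003, -0.0, -1.0]]
wrist_force: [-0.6, -0.8, -0.2]
width: 0.0853
grasp_force: 0.0
rows [-0.006 -0.018  0.413] turn -0.0 j6 0.35 tcp [0.4832 0.2205 0.1695] t 1.4 w 0.0853
```

View pics/w1.png

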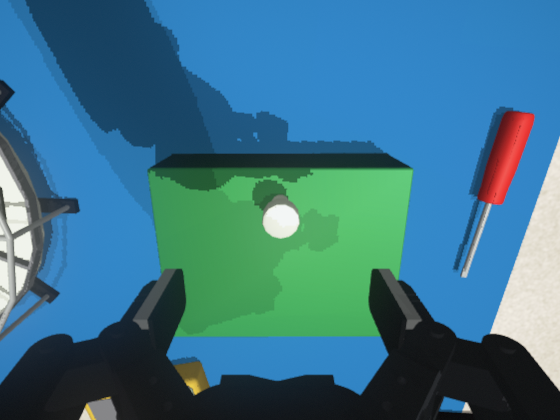

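The wrist view shows the knob head at (281,220), between the fingers (tips at x≈183 and 370). The lid corners are at (149,168), (411,168), (403,336) and (163,336).

```bash
python3 -c "
from h import *
c=load('w1')
print(px2w(c,281,220,.114)); L=np.array([px2w(c,*q,.071)[:2] for q in((149,168),(411,168),(403,336),(163,336))]);print(L,L.mean(0)); d=L[0]-L[1]+L[3]-L[2];print(np.degrees(np.arctan2(d[1],d[0])), np.linalg.norm(d)/2)"
python3 -m pendant '[-0.01,-0.015,0.1,0,-0.01,-0.015,0.2,0,-0.01,-0.015,0.3,0,-0.01,-0.015,0.413,0,-0.01,-0.015,0.413,0,-0.01,-0.015,0.413,0]'
```

```text
[0.48615625 0.22165974 0.114     ]
[[0.46604654 0.11172296]
 [0.44895483 0.32611327]
 [0.61644939 0.35417227]
 [0.6353902  0.11750149]] [0.54171024 0.2273775 ]
-85.43268813914668 0.22624900876982898
time_s: 1.9
ee_pos: [0.4842, 0.2182, 0.0874]
tool_rot: [[-0.997, -0.083, -0.003], [-0.083, 0.997, -0.001], [0.003, -0.0, -1.0]]
wrist_force: [-0.6, 0.2, 0.7]
width: 0.0856
grasp_force: 0.0
```

```bash
python3 -m pendant '[0,0.01,0,0,0,0.01,0,0,0,0.01,0,0,0,0.01,0,0,0,0.01,0,0,0,0.01,0,0,0,0.01,0,0,0,0.01,0,0]' 1 50; python3 -c "
from h import *
o=ctrl.observe();p=o['ee_pos'];R=o['tool_rot']
h0=hand(0)
for th in np.arange(.15,1.81,.15): print(round(th,2),np.round(R.T@(hand(th)-h0)/.2,3))"
```

```text
time_s: 2.57
ee_pos: [0.4866, 0.2224, 0.0894]
tool_rot: [[-0.997, -0.082, 0.001], [-0.082, 0.997, 0.008], [-0.002, 0.007, -1.0]]
wrist_force: [-3.6, 7.4, 4.5]
width: 0.0236
grasp_force: 48.8
0.15 [ 0.023  0.001 -0.102]
0.3 [ 0.029  0.002 -0.198]
0.45 [ 0.019  0.002 -0.284]
0.6 [-0.007  0.003 -0.359]
0.75 [-0.049  0.003 -0.422]
0.9 [-0.105  0.003 -0.471]
1.05 [-0.175  0.003 -0.504]
1.2 [-0.256  0.003 -0.521]
1.35 [-0.348  0.003 -0.522]
1.5 [-0.447  0.003 -0.507]
1.65 [-0.552  0.003 -0.475]
1.8 [-0.66   0.002 -0.429]
```

```bash
python3 -m pendant '[0.013,0,-0.051,0,0.023,0,-0.102,0,0.027,0,-0.15,0,0.029,0,-0.198,0,0.025,0,-0.242,0,0.019,0,-0.284,0,0.007,0,-0.322,0,-0.007,0,-0.359,0,-0.027,0,-0.392,0,-0.049,0,-0.422,0,-0.049,0,-0.422,0]' ; python3 -c "
from h import *
snap('side','s1'); c=cv2.imread('pics/s1.png')[60:260,60:460];cv2.imwrite('pics/s1c.png',cv2.resize(c,None,fx=2,fy=2))
o=ctrl.observe();R=o['tool_rot']
h0=hand(.75)
for th in np.arange(.85,1.8,.1): print(round(th,2),np.round(R.T@(hand(th)-h0)/.2,3))"
```

```text
time_s: 3.48
ee_pos: [0.4973, 0.2202, 0.1735]
tool_rot: [[-0.997, -0.08, 0.003], [-0.08, 0.997, 0.001], [-0.003, 0.001, -1.0]]
wrist_force: [0.0, -0.6, 0.5]
width: -0.0003
grasp_force: 0.0
0.85 [-0.036  0.    -0.034]
0.95 [-0.078  0.    -0.061]
1.05 [-0.126  0.    -0.082]
1.15 [-0.179  0.    -0.095]
1.25 [-0.237  0.    -0.101]
1.35 [-0.299  0.    -0.1  ]
1.45 [-0.364  0.    -0.092]
1.55 [-0.433  0.    -0.076]
1.65 [-0.503  0.    -0.054]
1.75 [-0.575  0.    -0.024]
```

View pics/s1c.png

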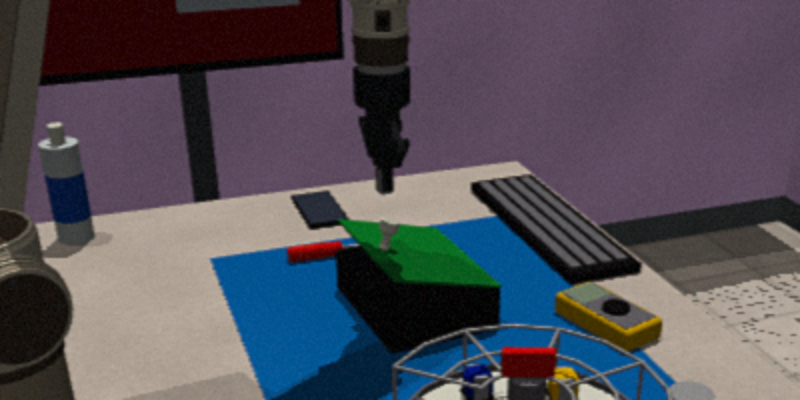

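The grip slipped off partway. The lid stands a little open, with its knob head at about (388,230) in the crop, which is (254,175) in the full picture.

```bash
python3 -c "
from h import *
c=load('s1')
for th in np.arange(0,.7,.1): 
  e=CC+.085*CX-.17*np.cos(th)*CX+.11*np.array([-CX[1],CX[0]]); e2=CC+.085*CX-.17*np.cos(th)*CX-.11*np.array([-CX[1],CX[0]])
  print(round(th,2),hand(th).round(4),w2px(c,hand(th)).round(1),'front corners',w2px(c,np.r_[e,.068+.17*np.sin(th)]).round(),w2px(c,np.r_[e2,.068+.17*np.sin(th)]).round())
print('seen corner', (340/2+60,220/2+60),)
s=snap('wrist','w2')"
```

```text
0.0 [0.4844 0.2167 0.106 ] [249.6 185.4] front corners [227. 184.] [255. 216.]
0.1 [0.481  0.2164 0.1198] [248.3 181.3] front corners [227. 179.] [255. 211.]
0.2 [0.479  0.2163 0.133 ] [247.6 177.1] front corners [228. 174.] [256. 205.]
0.3 [0.4785 0.2162 0.1455] [247.3 173.1] front corners [229. 169.] [257. 199.]
0.4 [0.4795 0.2163 0.1573] [247.5 169.2] front corners [230. 163.] [259. 193.]
0.5 [0.4819 0.2165 0.1681] [248.2 165.5] front corners [232. 158.] [262. 188.]
0.6 [0.4857 0.2168 0.1779] [249.3 162. ] front corners [235. 153.] [265. 182.]
seen corner (230.0, 170.0)
```

View pics/w2.png

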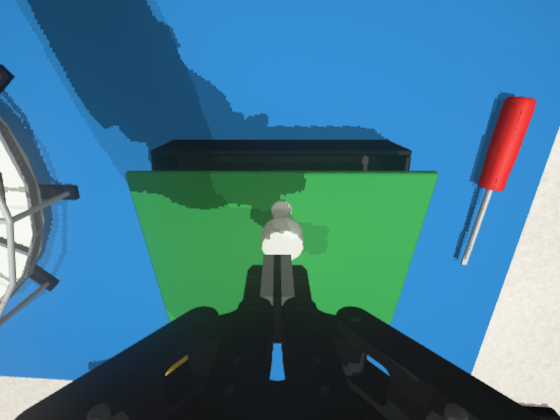

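```bash
python3 -m pendant '[0.09,0,0,0,0.09,0,0,0,0.09,0,0,0,0.09,0,0,0,0.09,0,0,0,0.09,0,0,0]' 0 70; python3 -c "
from h import *
c=load('w2');print(px2w(c,281,240,.146))
for th in (.25,.3,.35):
  h=hand(th)+[.001,.004,0]; print(th,w2px(c,h))
go([.4795,.220,.119],94.6)"
```

```text
time_s: 4.08
ee_pos: [0.4784, 0.2184, 0.1719]
tool_rot: [[-0.997, -0.08, 0.0], [-0.08, 0.997, 0.0], [-0.0, 0.0, -1.0]]
wrist_force: [-0.3, 0.2, 0.2]
width: 0.0722
grasp_force: 0.0
[0.50186047 0.22196338 0.146     ]
0.25 [281.13300101 203.94470567]
0.3 [281.25995837 207.07682843]
0.35 [281.38663324 210.8442236 ]
rows [-0.006  0.008  0.265] turn -0.0 j6 0.35 tcp [0.4784 0.2184 0.1719] t 4.1 w 0.0722
```

```bash
cat >> h.py <<'E'
def hand(th):
    h=CC+.085*CX; s=-.14*np.cos(th)+.041*np.sin(th); return np.r_[h+s*CX,.065+.14*np.sin(th)+.041*np.cos(th)]+[.001,.004,0]
E
python3 -c "
from h import *
c=load('w2')
for th in (.2,.25,.3,.35):
  h=hand(th); print(th,h,w2px(c,h),w2px(load('s1'),h))
go(hand(.3)-[0,0,.022],94.6)"
```

```text
0.2 [0.49627806 0.22156612 0.13299644] [280.88172329 224.20011991] [252.80999413 175.52634307]
0.25 [0.49982629 0.22185161 0.13936196] [280.97006044 232.87774536] [253.91855081 173.26067463]
0.3 [0.50368721 0.22216225 0.14554162] [281.05632813 242.26809416] [255.1335498  171.03046678]
0.35 [0.50785117 0.22249727 0.15151997] [281.13981064 252.35546789] [256.45174853 168.84244891]
rows [-0.128  0.009  0.242] turn -0.0 j6 0.35 tcp [0.4784 0.2184 0.1719] t 4.1 w 0.0722
```

```bash
python3 -m pendant '[-0.12,0.01,0,0,-0.12,0.01,0.06,0,-0.12,0.01,0.12,0,-0.12,0.01,0.19,0,-0.12,0.01,0.245,0,-0.12,0.01,0.245,0,-0.12,0.01,0.245,0]' 0 70; python3 -m pendant '[0,0,0,0,0,0,0,0,0,0,0,0,0,0,0,0,0,0,0,0,0,0,0,0,0,0,0,0,0,0,0,0]' 1 70;python3 -c "
from h import *
R=ctrl.observe()['tool_rot']
h0=hand(.28)
for th in np.arange(.35,1.6,.07): print(round(th,2),np.round(R.T@(hand(th)-h0)/.2,3))"
```

```text
time_s: 4.67
ee_pos: [0.5014, 0.222, 0.1224]
tool_rot: [[-0.997, -0.08, -0.001], [-0.08, 0.997, -0.001], [0.002, -0.001, -1.0]]
wrist_force: [-0.0, -0.1, 0.5]
width: 0.0857
grasp_force: 0.0
time_s: 5.33
ee_pos: [0.5013, 0.2236, 0.1234]
tool_rot: [[-0.997, -0.081, -0.0], [-0.081, 0.997, 0.003], [0.0, 0.003, -1.0]]
wrist_force: [-1.7, 5.8, 1.7]
width: 0.0234
grasp_force: 68.6
0.35 [-0.029  0.    -0.042]
0.42 [-0.061  0.    -0.082]
0.49 [-0.095  0.    -0.12 ]
0.56 [-0.132  0.    -0.155]
0.63 [-0.171  0.    -0.188]
0.7 [-0.213  0.    -0.217]
0.77 [-0.256  0.    -0.244]
0.84 [-0.301  0.    -0.268]
0.91 [-0.348  0.    -0.288]
0.98 [-0.396  0.    -0.305]
1.05 [-0.446  0.    -0.319]
1.12 [-0.496  0.    -0.329]
1.19 [-0.546  0.    -0.336]
1.26 [-0.597  0.    -0.339]
1.33 [-0.648  0.    -0.338]
1.4 [-0.699  0.    -0.334]
1.47 [-0.75   0.    -0.327]
1.54 [-0.799 -0.    -0.316]
```

```bash
python3 -m pendant '[-0.029,0,-0.042,0,-0.061,0,-0.082,0,-0.095,0,-0.12,0,-0.132,0,-0.155,0,-0.171,0,-0.188,0,-0.213,0,-0.217,0,-0.256,0,-0.244,0,-0.301,0,-0.268,0,-0.348,0,-0.288,0,-0.348,0,-0.288,0]' ;python3 -c "
from h import *
R=ctrl.observe()['tool_rot']
h0=hand(.91)
for th in np.arange(.98,1.75,.07): print(round(th,2),np.round(R.T@(hand(th)-h0)/.2,3), np.hypot(*hand(th)[:2]))"
```

```text
time_s: 6.17
ee_pos: [0.5715, 0.2292, 0.1812]
tool_rot: [[-0.997, -0.081, -0.0], [-0.081, 0.997, 0.002], [0.0, 0.002, -1.0]]
wrist_force: [-2.0, 5.1, 2.6]
width: 0.0226
grasp_force: 72.5
0.98 [-0.048  0.    -0.017] 0.6244048738776352
1.05 [-0.097 -0.    -0.031] 0.6338258496608473
1.12 [-0.147 -0.    -0.041] 0.6434195363652798
1.19 [-0.198 -0.    -0.048] 0.6531389168919451
1.26 [-0.249 -0.    -0.051] 0.6629361741697631
1.33 [-0.3  -0.   -0.05] 0.6727629429212625
1.4 [-0.351 -0.    -0.046] 0.6825705658990068
1.47 [-0.401 -0.    -0.039] 0.6923103525832125
1.54 [-0.451 -0.    -0.028] 0.7019338384279229
1.61 [-0.5   -0.    -0.013] 0.7113930428527298
1.68 [-0.548 -0.     0.005] 0.7206407242922742
```

```bash
python3 -m pendant '[-0.048,0,-0.017,0,-0.097,0,-0.031,0,-0.147,0,-0.041,0,-0.198,0,-0.048,0,-0.249,0,-0.051,0,-0.3,0,-0.05,0,-0.351,0,-0.046,0,-0.401,0,-0.039,0,-0.451,0,-0.028,0,-0.5,0,-0.013,0,-0.5,0,-0.013,0,-0.5,0,-0.013,0]' ; python3 -m pendant '[0,0,0,0,0,0,0,0,0,0,0,0,0,0,0,0,0,0,0,0]' 0; python3 -c "
from h import *
snap('side','s2'); c=cv2.imread('pics/s2.png')[40:340,140:440];cv2.imwrite('pics/s2c.png',cv2.resize(c,None,fx=2,fy=2))
go([0,0,0])"
```

```text
time_s: 7.17
ee_pos: [0.6734, 0.2374, 0.1855]
tool_rot: [[-0.997, -0.078, 0.007], [-0.078, 0.997, 0.004], [-0.007, 0.003, -1.0]]
wrist_force: [1.5, 4.9, 5.7]
width: 0.0223
grasp_force: 87.0
time_s: 7.58
ee_pos: [0.6704, 0.2353, 0.1825]
tool_rot: [[-0.997, -0.08, -0.001], [-0.08, 0.997, -0.001], [0.001, -0.001, -1.0]]
wrist_force: [-0.6, -0.1, -0.3]
width: 0.081
grasp_force: 0.0
rows [ 3.435 -0.904  0.917] turn 0 j6 0.26 tcp [0.6705 0.2354 0.1826] t 7.6 w 0.0849
```

View pics/s2c.png

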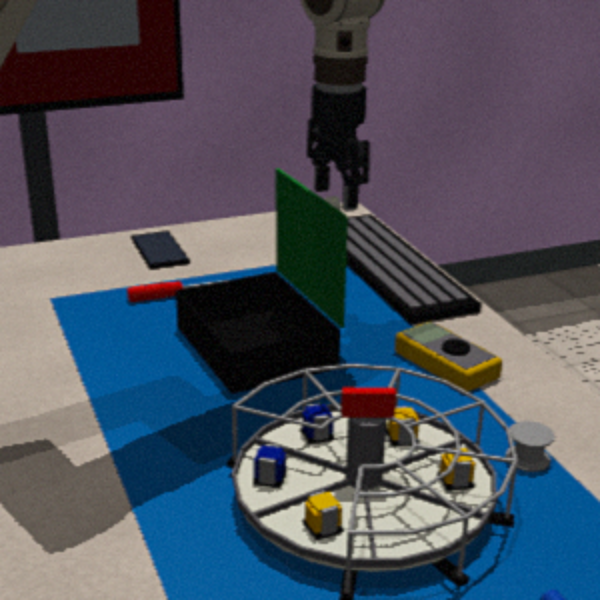

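The lid is upright (edges at (277,170) and (345,320) in the crop), and it stays after release. The case is empty and nothing else has been disturbed.

```bash
python3 -m pendant '[0,0,-0.15,0,0,0,-0.3,0,0,0,-0.5,0,0.1,-0.1,-0.5,0,0.2,-0.3,-0.5,0,0.3,-0.5,-0.5,0.06,0.4,-0.7,-0.5,0.12,0.5,-0.9,-0.5,0.2,0.5,-1,-0.5,0.27,0.5,-1,-0.5,0.27,0.5,-1,-0.5,0.27,0.5,-1,-0.5,0.27]' 0 70; python3 -c "
from h import *
go([.534,-.171,.19],70)"
```

```text
time_s: 8.63
ee_pos: [0.5872, 0.0284, 0.2833]
tool_rot: [[-0.942, 0.337, 0.0], [0.337, 0.942, 0.0], [-0.0, 0.0, -1.0]]
wrist_force: [0.5, -0.8, -0.9]
width: 0.0856
grasp_force: 0.0
rows [-0.085 -1.029  0.466] turn 0.003 j6 0.39 tcp [0.5872 0.0284 0.2833] t 8.6 w 0.0856
```

```bash
python3 -m pendant '[-0.02,-0.2,0,0,-0.04,-0.4,0,0,-0.06,-0.6,0.1,0,-0.085,-0.8,0.2,0,-0.085,-1,0.35,0,-0.085,-1,0.466,0,-0.085,-1,0.466,0,-0.085,-1,0.466,0]'; python3 -c "
from h import *
snap('wrist','w3')
go([.534,-.171,.119],70)"
```

```text
time_s: 9.3
ee_pos: [0.5346, -0.1645, 0.188]
tool_rot: [[-0.942, 0.336, -0.005], [0.336, 0.942, 0.002], [0.005, 0.0, -1.0]]
wrist_force: [1.0, -0.1, 1.4]
width: 0.0859
grasp_force: 0.0
rows [-0.    -0.036  0.356] turn 0.005 j6 0.04 tcp [ 0.5364 -0.1643  0.1901] t 9.3 w 0.0854
```

View pics/w3.png

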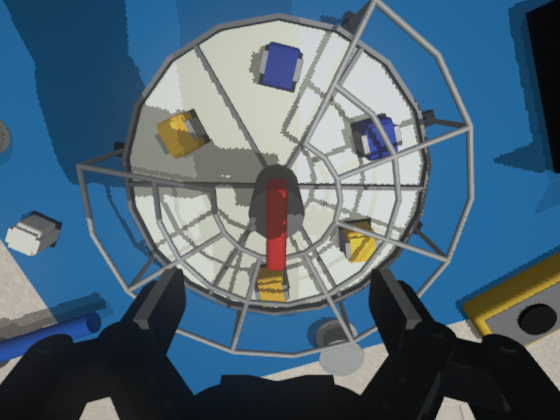

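The wrist view shows the red bar from (278,183) to (276,268), yellow at (183,134), blues at (281,66) and (377,137), and yellows at (360,242) and (271,288). The guard's open ends are at (376,2) and (80,167).

```bash
python3 -c "
from h import *
c=load('w3')
a=[px2w(c,278,183,.152)[:2],px2w(c,276,268,.152)[:2]];print(a,np.mean(a,0),np.linalg.norm(a[0]-a[1]))
A=np.mean(a,0)
for n,u,v,z in (('Y1',179,132,.066),('B1',280,63,.066),('g1',376,2,.086),('g2',80,167,.086),('Y3',358,240,.066),('rib',196,47,.038),('r2',130,184,.038),('rr',425,187,.038)):
  d=px2w(c,u,v,z)[:2]; e=d-[.534,-.171]; print(n,d,np.hypot(*e),np.degrees(np.arctan2(e[1],e[0]))%360)
"
```

```text
[array([ 0.50643989, -0.15507136]), array([ 0.56374923, -0.17687526])] [ 0.53509456 -0.16597331] 0.061316973955236234
Y1 [ 0.45660431 -0.22800816] 0.09612503526247372 216.37463699284538
B1 [ 0.43406964 -0.1273752 ] 0.1090376107459604 156.41622571073583
g1 [ 0.42071443 -0.05010164] 0.16568051286083135 133.1380999163214
g2 [ 0.45491472 -0.31166139] 0.16136947404872615 240.65361863368423
Y3 [ 0.60795435 -0.1086785 ] 0.09671201866368775 40.12091519492475
rib [ 0.39507001 -0.19152852] 0.1404384611629281 188.40529685772242
r2 [ 0.48677108 -0.30482816] 0.14191739732142833 250.56169885831127
rr [ 0.58884765 -0.02732352] 0.15378944661199795 69.10593893743972
```

```bash
python3 -m pendant '[0,-0.018,0.1,0,0,-0.018,0.2,0,0,-0.018,0.3,0,0,-0.018,0.356,0,0,-0.018,0.356,0]' 0 60;  python3 -m pendant '[0,0,0,0,0,0,0,0,0,0,0,0,0,0,0,0,0,0,0,0,0,0,0,0,0,0,0,0]' 1 60; python3 -m pendant '[0,0,0,0.05,0,0,0,0.1,0,0,0,0.15,0,0,0,0.2,0,0,0,0.25,0,0,0,0.3,0,0,0,0.344,0,0,0,0.344,0,0,0,0.344,0,0,0,0.344]'
```

```text
time_s: 9.77
ee_pos: [0.5353, -0.1668, 0.1183]
tool_rot: [[-0.943, 0.334, -0.001], [0.334, 0.943, 0.001], [0.001, 0.0, -1.0]]
wrist_force: [-0.3, 1.0, -1.0]
width: 0.0852
grasp_force: 0.0
time_s: 10.35
ee_pos: [0.5363, -0.1655, 0.1201]
tool_rot: [[-0.942, 0.335, 0.005], [0.335, 0.942, 0.007], [-0.002, 0.008, -1.0]]
wrist_force: [3.2, 9.5, 4.1]
width: 0.0118
grasp_force: 61.2
time_s: 11.18
ee_pos: [0.5372, -0.1643, 0.1201]
tool_rot: [[-0.636, 0.771, 0.006], [0.771, 0.636, 0.009], [0.003, 0.01, -1.0]]
wrist_force: [2.8, 12.2, 3.2]
width: 0.0119
grasp_force: 61.1
```

```bash
python3 -m pendant '[0,0,0,0,0,0,0,0,0,0,0,0,0,0,0,0,0,0,-0.2,0,0,0,-0.4,0,0,0,-0.55,0,0.2,-0.1,-0.55,0.1,0.2,-0.2,-0.55,0.25,0.2,-0.2,-0.55,0.25]' 0 60; python3 -c "
from h import *
snap('wrist','w4');go([.44,-.18,.2],7)"
```

```text
time_s: 12.02
ee_pos: [0.4751, -0.1643, 0.2298]
tool_rot: [[-0.299, 0.954, -0.001], [0.954, 0.299, -0.001], [-0.001, -0.001, -1.0]]
wrist_force: [0.4, 0.0, 0.5]
width: 0.0856
grasp_force: 0.0
rows [-0.022 -0.198  0.148] turn 0.113 j6 0.94 tcp [ 0.4766 -0.1641  0.2296] t 12.1 w 0.0856
```

View pics/w4.png

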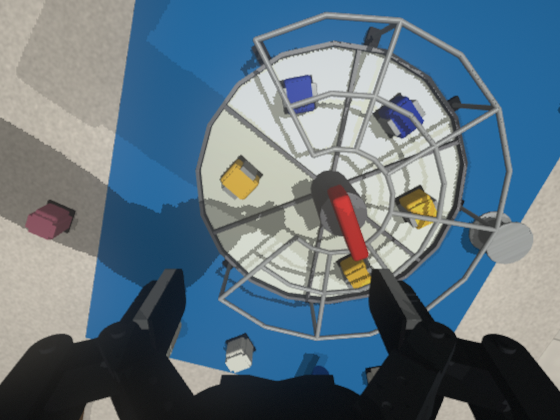

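Y1 has come to the gap, with its top face centre at about (240,179) and turned diamond-wise in the image. I'll work out its yaw from the yellow mask.

```bash
cat >> h.py <<'E'
def blk(f,u,v,r=32,z=.066):
    c=load(f); a=cv2.imread('pics/'+f+'.png'); h=cv2.cvtColor(a,cv2.COLOR_BGR2HSV)
    m=cv2.inRange(h,(17,110,50),(35,255,255)); k=np.zeros_like(m); cv2.circle(k,(u,v),r,255,-1); m&=k
    ys,xs=np.nonzero(m); P=np.array([px2w(c,x,y,z)[:2] for x,y in zip(xs,ys)])
    V=a[ys,xs].max(1); 
    for lo in(0,130,170):
        q=P[V>=lo]
        if len(q)<30: continue
        R=cv2.minAreaRect((q*1e4).astype(np.float32)); print(f,'V>',lo,len(q),'c',np.round(np.array(R[0])/1e4,4),'size mm',np.round(np.array(R[1])/10,1),'ang',round(R[2],1))
    print('V pct',np.percentile(V,[5,25,50,75,95]))
E
python3 -c "
from h import *
blk('w4',240,180)
a=cv2.imread('pics/w4.png')[130:230,190:290];cv2.imwrite('pics/w4c.png',cv2.resize(a,None,fx=5,fy=5,interpolation=cv2.INTER_CUBIC))"
```

```text
w4 V> 0 769 c [ 0.4383 -0.1798] size mm [31.3 32.9] ang 63.0
w4 V> 130 716 c [ 0.4378 -0.1818] size mm [27.  32.5] ang 64.6
w4 V> 170 668 c [ 0.4377 -0.1825] size mm [26.  31.5] ang 62.9
V pct [122.4 192.  207.  208.  209. ]
```

View pics/w4c.png

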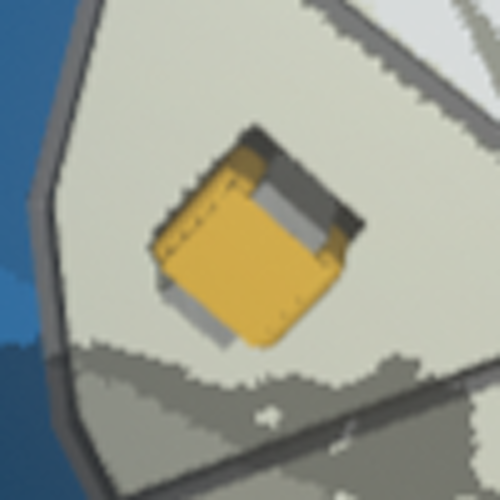

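```bash
python3 -c "
from h import *
go([.438,-.182,.11],-26.5);go([.438,-.182,.11],63.5)"
```

```text
rows [-0.028 -0.211  0.598] turn 0.485 j6 0.94 tcp [ 0.4766 -0.1641  0.2296] t 12.1 w 0.0856
rows [-0.028 -0.211  0.598] turn -0.515 j6 0.94 tcp [ 0.4766 -0.1641  0.2296] t 12.1 w 0.0856
```

```bash
python3 -m pendant '[-0.01,-0.1,0,-0.07,-0.028,-0.211,0,-0.14,-0.028,-0.211,0.1,-0.21,-0.028,-0.211,0.2,-0.28,-0.028,-0.211,0.3,-0.35,-0.028,-0.211,0.4,-0.42,-0.028,-0.211,0.5,-0.515,-0.028,-0.211,0.598,-0.515,-0.028,-0.211,0.598,-0.515,-0.028,-0.211,0.598,-0.515]' 0.3 40; python3 -c "
from h import *
snap('wrist','w5');blk('w5',280,200,120);go([.438,-.182,.033],63.5)"
```

```text
time_s: 12.9
ee_pos: [0.4389, -0.1815, 0.1085]
tool_rot: [[-0.9, 0.435, -0.003], [0.435, 0.9, 0.001], [0.003, -0.0, -1.0]]
wrist_force: [-0.2, -0.3, 0.6]
width: 0.0597
grasp_force: 0.0
w5 V> 0 1838 c [ 0.4328 -0.1809] size mm [25.  37.2] ang 64.9
w5 V> 130 1395 c [ 0.4353 -0.182 ] size mm [25.  31.5] ang 64.3
w5 V> 170 167 c [ 0.4361 -0.1812] size mm [23.  30.8] ang 64.3
V pct [109. 131. 136. 136. 219.]
rows [ 0.009 -0.005  0.383] turn 0.008 j6 0.06 tcp [ 0.44   -0.1819  0.1096] t 12.9 w 0.0599
```

View pics/w5.png

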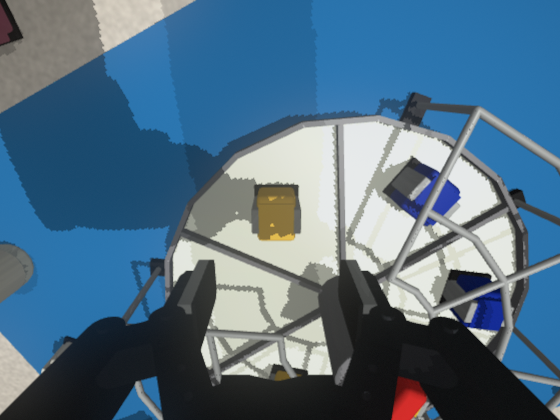

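```bash
python3 -m pendant '[0.018,-0.009,0.1,0,0.018,-0.009,0.2,0,0.018,-0.009,0.3,0,0.018,-0.009,0.38,0,0.018,-0.009,0.38,0]' 0.3 40;  python3 -m pendant '[0,0,0,0,0,0,0,0,0,0,0,0,0,0,0,0,0,0,0,0,0,0,0,0]' 1 50; python3 -m pendant '[0,0,-0.1,0,0,0,-0.25,0,0,0,-0.45,0,0,0,-0.6,0,0,0,-0.6,0,0,0,-0.6,0]';python3 -c "
from h import *
go(np.r_[CC-.02*CX+np.array([-CX[1],CX[0]])*.06,.18],4.6)"
```

```text
time_s: 13.37
ee_pos: [0.4347, -0.1813, 0.032]
tool_rot: [[-0.9, 0.435, -0.003], [0.435, 0.9, 0.001], [0.003, -0.0, -1.0]]
wrist_force: [-0.1, -1.2, -0.1]
width: 0.0593
grasp_force: 0.0
time_s: 13.87
ee_pos: [0.4375, -0.1825, 0.0353]
tool_rot: [[-0.9, 0.435, 0.004], [0.435, 0.9, -0.002], [-0.005, 0.0, -1.0]]
wrist_force: [-0.1, -0.6, 6.8]
width: 0.0323
grasp_force: 50.6
time_s: 14.37
ee_pos: [0.4375, -0.1824, 0.1557]
tool_rot: [[-0.9, 0.435, 0.006], [0.435, 0.9, -0.002], [-0.006, 0.0, -1.0]]
wrist_force: [-0.0, -0.0, -2.3]
width: 0.0329
grasp_force: 33.0
rows [ 0.657  2.246 -0.125] turn 0.662 j6 0.06 tcp [ 0.4375 -0.1824  0.1557] t 14.4 w 0.0329
```

```bash
python3 -m pendant '[0.05,0.15,-0.05,0,0.1,0.3,-0.1,0,0.15,0.45,-0.12,0,0.2,0.6,-0.12,0.06,0.25,0.8,-0.12,0.12,0.3,1,-0.12,0.2,0.3,1,-0.12,0.26,0.3,1,-0.12,0.33,0.3,1,-0.12,0.33]' - 80;python3 -c "
from h import *
go(np.r_[CC-.02*CX+np.array([-CX[1],CX[0]])*.06,.18],4.6)"
```

```text
time_s: 15.12
ee_pos: [0.4674, 0.0255, 0.1753]
tool_rot: [[-0.567, 0.824, -0.004], [0.824, 0.567, -0.0], [0.002, -0.003, -1.0]]
wrist_force: [-0.1, -1.3, -0.5]
width: 0.0315
grasp_force: 82.6
rows [ 0.912  0.913 -0.025] turn 0.333 j6 1.02 tcp [0.4674 0.0255 0.1753] t 15.1 w 0.0315
```

```bash
python3 -m pendant '[0.12,0.12,-0.02,0.07,0.24,0.24,-0.02,0.14,0.37,0.37,-0.02,0.21,0.5,0.5,-0.02,0.28,0.65,0.65,-0.02,0.333,0.78,0.78,-0.02,0.333,0.91,0.91,-0.02,0.333,0.91,0.91,-0.02,0.333,0.91,0.91,-0.02,0.333,0.91,0.91,-0.02,0.333]' ;python3 -c "
from h import *
go(np.r_[CC-.02*CX+np.array([-CX[1],CX[0]])*.06,.013],4.6)"
```

```text
time_s: 15.95
ee_pos: [0.5148, 0.2766, 0.1796]
tool_rot: [[-0.08, 0.997, -0.003], [0.997, 0.08, -0.002], [-0.002, -0.003, -1.0]]
wrist_force: [0.2, 0.6, -1.6]
width: 0.0314
grasp_force: 82.6
rows [0.015 0.002 0.833] turn 0.0 j6 1.98 tcp [0.5148 0.2766 0.1796] t 15.9 w 0.0314
```

```bash
python3 -m pendant '[0.015,0,0.15,0,0.015,0,0.3,0,0.015,0,0.45,0,0.015,0,0.6,0,0.015,0,0.7,0,0.015,0,0.78,0,0.015,0,0.83,0,0.015,0,0.83,0,0.015,0,0.83,0]';  python3 -m pendant '[0,0,0,0,0,0,0,0,0,0,0,0,0,0,0,0]' 0.35; python3 -m pendant '[0,0,-0.2,0,0,0,-0.4,0,0,0,-0.6,0,0,0,-0.8,0,0,0,-0.8,0]'; python3 -c "
from h import *
snap('wrist','w6');snap('top','t6');blk('w6',280,220,100,.041);go([.538,-.164,.2],38.7)"
```

```text
time_s: 16.7
ee_pos: [0.5153, 0.2794, 0.0153]
tool_rot: [[-0.078, 0.997, -0.001], [0.997, 0.078, -0.0], [-0.0, -0.001, -1.0]]
wrist_force: [-0.5, 1.1, -0.7]
width: 0.0313
grasp_force: 82.6
time_s: 17.03
ee_pos: [0.5162, 0.2811, 0.0165]
tool_rot: [[-0.079, 0.997, 0.002], [0.997, 0.079, 0.001], [0.001, 0.002, -1.0]]
wrist_force: [-0.9, -0.3, -0.2]
width: 0.0557
grasp_force: 0.0
time_s: 17.45
ee_pos: [0.52, 0.2833, 0.1857]
tool_rot: [[-0.079, 0.997, 0.015], [0.997, 0.079, 0.008], [0.007, 0.016, -1.0]]
wrist_force: [2.2, -0.7, 1.0]
width: 0.0556
grasp_force: 0.0
w6 V> 0 965 c [0.5155 0.2827] size mm [26.2 38.6] ang 5.0
w6 V> 130 893 c [0.516  0.2824] size mm [25.4 35.7] ang 5.0
w6 V> 170 813 c [0.516  0.2809] size mm [25.4 32.6] ang 4.3
V pct [121.2 234.  247.  248.  248. ]
rows [-2.229 -0.071 -0.114] turn -0.379 j6 1.99 tcp [0.517  0.2816 0.1785] t 17.6 w 0.0555
```

```bash
python3 -m pendant '[-0.18,0,-0.1,0,-0.36,0,-0.2,0,-0.55,0,-0.2,-0.06,-0.75,0,-0.2,-0.12,-0.95,0,-0.2,-0.19,-1,0,-0.2,-0.26,-1,0,-0.2,-0.32,-1,0,-0.2,-0.379,-1,0,-0.2,-0.379]' 0 60; python3 -c "
from h import *
go([.538,-.164,.2],38.7)"
```

```text
time_s: 18.3
ee_pos: [0.5301, 0.0804, 0.2134]
tool_rot: [[-0.625, 0.781, -0.003], [0.781, 0.625, -0.0], [0.002, -0.003, -1.0]]
wrist_force: [0.1, -0.6, -0.9]
width: 0.0853
grasp_force: 0.0
rows [-0.979 -0.732  0.068] turn -0.0 j6 1.05 tcp [0.5301 0.0804 0.2134] t 18.3 w 0.0853
```

```bash
python3 -m pendant '[-0.12,-0.09,0,0,-0.24,-0.18,0,0,-0.4,-0.3,0,0,-0.56,-0.42,0,0,-0.72,-0.54,0.03,0,-0.88,-0.66,0.06,0,-0.98,-0.73,0.068,0,-0.98,-0.73,0.068,0,-0.98,-0.73,0.068,0]'; python3 -c "
from h import *
snap('wrist','w7');go([.538,-.164,.119],38.7)"
```

```text
time_s: 19.05
ee_pos: [0.5387, -0.1638, 0.2]
tool_rot: [[-0.621, 0.784, -0.003], [0.784, 0.621, 0.001], [0.003, -0.001, -1.0]]
wrist_force: [0.8, 0.6, -0.2]
width: 0.0855
grasp_force: 0.0
rows [-0.003 -0.007  0.407] turn -0.002 j6 0.6 tcp [ 0.5389 -0.1627  0.2004] t 19.1 w 0.0853
```

View pics/w7.png

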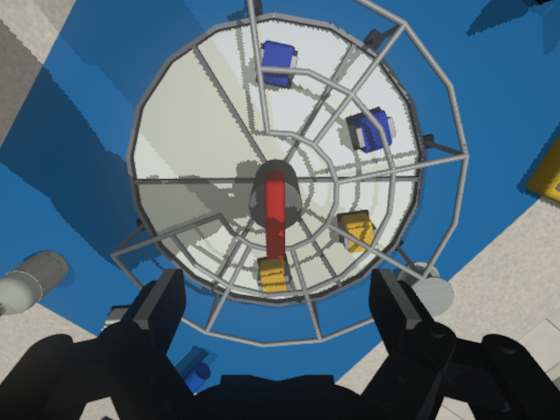

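```bash
python3 -m pendant '[0,-0.007,0.1,0,0,-0.007,0.2,0,0,-0.007,0.3,0,0,-0.007,0.4,0,0,-0.007,0.4,0]' 0 60;  python3 -m pendant '[0,0,0,0,0,0,0,0,0,0,0,0,0,0,0,0,0,0,0,0,0,0,0,0,0,0,0,0]' 1 60; python3 -m pendant '[0,0,0,0.06,0,0,0,0.12,0,0,0,0.18,0,0,0,0.24,0,0,0,0.3,0,0,0,0.36,0,0,0,0.42,0,0,0,0.48,0,0,0,0.54,0,0,0,0.6,0,0,0,0.667,0,0,0,0.667]'; python3 -m pendant '[0,0,0,0.06,0,0,0,0.12,0,0,0,0.18,0,0,0,0.24,0,0,0,0.3,0,0,0,0.36,0,0,0,0.42,0,0,0,0.48,0,0,0,0.54,0,0,0,0.6,0,0,0,0.667,0,0,0,0.667]';python3 -c "
from h import *
go([0,0,0],-81.3)"
```

```text
time_s: 19.52
ee_pos: [0.5354, -0.1609, 0.1173]
tool_rot: [[-0.626, 0.78, -0.008], [0.78, 0.626, 0.003], [0.007, -0.005, -1.0]]
wrist_force: [-0.7, 0.3, -0.4]
width: 0.0854
grasp_force: 0.0
time_s: 20.1
ee_pos: [0.5378, -0.1651, 0.1228]
tool_rot: [[-0.624, 0.781, -0.001], [0.781, 0.624, -0.003], [-0.002, -0.002, -1.0]]
wrist_force: [-3.9, -2.4, 6.0]
width: 0.012
grasp_force: 59.7
time_s: 21.1
ee_pos: [0.5396, -0.1648, 0.1228]
tool_rot: [[0.367, 0.93, 0.003], [0.93, -0.367, -0.001], [-0.0, 0.003, -1.0]]
wrist_force: [0.8, -0.9, 4.3]
width: 0.0115
grasp_force: 59.4
time_s: 22.1
ee_pos: [0.5408, -0.1662, 0.1228]
tool_rot: [[0.989, 0.147, 0.005], [0.147, -0.989, -0.004], [0.004, 0.005, -1.0]]
wrist_force: [3.8, -4.9, 0.5]
width: 0.0118
grasp_force: 59.2
rows [-2.555 -1.223  0.597] turn -0.003 j6 2.7 tcp [ 0.5408 -0.1662  0.1228] t 22.1 w 0.0118
```

```bash
python3 -m pendant '[0,0,0,0,0,0,0,0,0,0,0,0,0,0,0,0,0,0,-0.2,0,0,0,-0.4,0,0,0,-0.5,-0.07,-0.1,0,-0.5,-0.14,-0.2,0,-0.5,-0.21,-0.35,0,-0.5,-0.28,-0.35,0,-0.5,-0.35,-0.35,0,-0.5,-0.42]' 0 60;python3 -m pendant '[0,0,0,-0.08,0,0,0,-0.16,0,0,0,-0.24,0,0,0,-0.32,0,0,0,-0.4,0,0,0,-0.48,0,0,0,-0.56,0,0,0,-0.64,0,0,0,-0.72,0,0,0,-0.8,0,0,0,-0.8]'; python3 -c "
from h import *
snap('wrist','w8');go([.437,-.18,.11],30)
c=load('w8');p=w2px(c,[.434,-.177,.066]);print(p);blk('w8',int(p[0]),int(p[1]),45)"
```

```text
time_s: 23.1
ee_pos: [0.4673, -0.1741, 0.2217]
tool_rot: [[0.686, 0.728, -0.001], [0.728, -0.686, 0.001], [-0.0, -0.001, -1.0]]
wrist_force: [0.5, -0.7, 0.5]
width: 0.0853
grasp_force: 0.0
time_s: 24.02
ee_pos: [0.469, -0.1741, 0.2215]
tool_rot: [[-0.478, 0.878, -0.001], [0.878, 0.478, 0.0], [0.001, -0.0, -1.0]]
wrist_force: [-0.1, 0.1, 0.7]
width: 0.0854
grasp_force: 0.0
rows [ 0.05  -0.155  0.557] turn -0.019 j6 0.72 tcp [ 0.469  -0.1741  0.2215] t 24.1 w 0.0855
[245.93219694 165.16680611]
w8 V> 0 833 c [ 0.4315 -0.178 ] size mm [33.  29.8] ang 19.7
w8 V> 130 797 c [ 0.4321 -0.1795] size mm [33.  26.7] ang 19.7
w8 V> 170 723 c [ 0.4324 -0.1802] size mm [31.2 25.1] ang 20.1
V pct [134.2 198.  208.  209.  211. ]
```

View pics/w8.png

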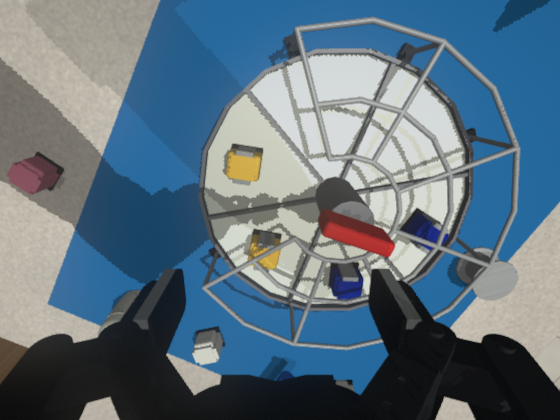

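Yellow is at the gap with its top at (244,163); another yellow is at (265,250), in the next bay. Next I grasp the first along yaw 20°.

```bash
python3 -m pendant '[0.05,-0.08,0.1,0.05,0.066,-0.17,0.2,0.095,0.066,-0.17,0.35,0.095,0.066,-0.17,0.5,0.095,0.066,-0.17,0.557,0.095,0.066,-0.17,0.557,0.095,0.066,-0.17,0.557,0.095]' 0.3 40; python3 -c "
from h import *
snap('wrist','w9');
c=load('w9');p=w2px(c,[.4323,-.18,.066]);print(p);blk('w9',int(p[0]),int(p[1]),60);go([.4323,-.180,.036],20)"
```

```text
time_s: 24.65
ee_pos: [0.4325, -0.1787, 0.1099]
tool_rot: [[-0.338, 0.941, -0.002], [0.941, 0.338, 0.001], [0.001, -0.001, -1.0]]
wrist_force: [0.2, -0.3, 0.4]
width: 0.0597
grasp_force: 0.0
[277.35587984 221.3103144 ]
w9 V> 0 1722 c [ 0.4304 -0.1765] size mm [32.5 33. ] ang 19.8
w9 V> 130 1495 c [ 0.4308 -0.1778] size mm [32.5 30.9] ang 21.1
w9 V> 170 1225 c [ 0.4315 -0.1785] size mm [31.7 24.1] ang 18.2
V pct [121. 150. 218. 219. 220.]
rows [-0.002 -0.008  0.375] turn -0.003 j6 0.83 tcp [ 0.4336 -0.1791  0.111 ] t 24.7 w 0.0598
```

```bash
python3 -m pendant '[0,-0.01,0.1,0,0,-0.01,0.2,0,0,-0.01,0.3,0,0,-0.01,0.375,0,0,-0.01,0.375,0]' 0.3 60;  python3 -m pendant '[0,0,0,0,0,0,0,0,0,0,0,0,0,0,0,0,0,0,0,0,0,0,0,0]' 1 80; python3 -m pendant '[0,0,-0.1,0,0,0,-0.25,0,0,0,-0.45,0,0,0,-0.6,0,0,0,-0.7,0,0,0,-0.7,0]';python3 -c "
from h import *
go(np.r_[CC-.02*CX+np.array([-CX[1],CX[0]])*0,.18],4.6)"
```

```text
time_s: 25.12
ee_pos: [0.4304, -0.1792, 0.0341]
tool_rot: [[-0.339, 0.941, -0.002], [0.941, 0.339, 0.001], [0.002, -0.002, -1.0]]
wrist_force: [-0.7, 0.2, 0.2]
width: 0.06
grasp_force: 0.0
time_s: 25.62
ee_pos: [0.433, -0.1804, 0.0375]
tool_rot: [[-0.339, 0.941, 0.004], [0.941, 0.339, -0.002], [-0.003, 0.003, -1.0]]
wrist_force: [-0.8, 1.1, 6.2]
width: 0.0315
grasp_force: 79.5
time_s: 26.12
ee_pos: [0.4346, -0.1811, 0.1812]
tool_rot: [[-0.339, 0.941, 0.011], [0.941, 0.339, -0.004], [-0.008, 0.009, -1.0]]
wrist_force: [1.2, -0.5, -0.5]
width: 0.031
grasp_force: 80.1
rows [1.741 1.077 0.002] turn 0.169 j6 0.83 tcp [ 0.4346 -0.1811  0.1812] t 26.1 w 0.031
```

```bash
python3 -m pendant '[0.15,0.09,-0.05,0,0.3,0.18,-0.05,0,0.48,0.29,-0.05,0,0.64,0.39,-0.05,0.05,0.8,0.49,-0.05,0.1,0.9,0.56,-0.05,0.169,0.9,0.56,-0.05,0.169,0.9,0.56,-0.05,0.169]';python3 -c "
from h import *
go(np.r_[CC-.02*CX+np.array([-CX[1],CX[0]])*0,.18],4.6)"
```

```text
time_s: 26.78
ee_pos: [0.4752, 0.0289, 0.1847]
tool_rot: [[-0.085, 0.996, -0.001], [0.996, 0.085, -0.0], [-0.0, -0.001, -1.0]]
wrist_force: [0.2, 0.1, -1.2]
width: 0.0313
grasp_force: 80.1
rows [0.931 0.3   0.023] turn 0.003 j6 1.55 tcp [0.4752 0.0289 0.1847] t 26.8 w 0.0313
```

```bash
python3 -m pendant '[0.15,0.05,0,0,0.3,0.1,0,0,0.5,0.16,0,0,0.7,0.23,0,0,0.85,0.27,0,0,0.93,0.3,0,0,0.93,0.3,0,0,0.93,0.3,0,0,0.93,0.3,0,0]'; python3 -m pendant '[0,0,0.15,0,0,0,0.3,0,0,0,0.45,0,0,0,0.6,0,0,0,0.7,0,0,0,0.78,0,0,0,0.835,0,0,0,0.835,0,0,0,0.835,0]';python3 -c "
from h import *
go(np.r_[CC-.02*CX+np.array([-CX[1],CX[0]])*0,.013],4.6)"
```

```text
time_s: 27.53
ee_pos: [0.5199, 0.2162, 0.1848]
tool_rot: [[-0.079, 0.997, -0.001], [0.997, 0.079, -0.001], [-0.001, -0.001, -1.0]]
wrist_force: [-0.9, -0.7, -1.4]
width: 0.0315
grasp_force: 80.1
time_s: 28.28
ee_pos: [0.5202, 0.2168, 0.0183]
tool_rot: [[-0.079, 0.997, -0.001], [0.997, 0.079, -0.0], [-0.0, -0.001, -1.0]]
wrist_force: [0.5, 0.0, -1.2]
width: 0.0309
grasp_force: 80.1
rows [ 0.014 -0.004  0.027] turn -0.001 j6 1.89 tcp [0.5202 0.2168 0.0183] t 28.3 w 0.0309
```

```bash
python3 -m pendant '[0,0,0.02,0,0,0,0.02,0]'; python3 -m pendant '[0,0,0,0,0,0,0,0,0,0,0,0,0,0,0,0]' 0.35; python3 -m pendant '[0,0,-0.2,0,0,0,-0.4,0,0,0,-0.6,0,0,0,-0.8,0,0,0,-0.95,0,0,0,-0.95,0]'; python3 -c "
from h import *
snap('wrist','w10');blk('w10',280,220,100,.041)
for p in((.516,.281),(.52,.217)): print(w2px(load('w10'),[*p,.041]))"
python3 -m pendant '[-0.18,0,-0.1,-0.07,-0.36,0,-0.1,-0.14,-0.55,0,-0.1,-0.21,-0.75,0,-0.1,-0.28,-0.95,0,-0.1,-0.35,-1,0,-0.1,-0.42,-1,0,-0.1,-0.49,-1,0,-0.1,-0.56,-1,0,-0.1,-0.63,-1,0,-0.1,-0.7]' 0 60; python3 -c "
from h import *
go([.538,-.165,.2],98.3)"
```

```text
time_s: 28.45
ee_pos: [0.5212, 0.218, 0.0152]
tool_rot: [[-0.08, 0.997, 0.002], [0.997, 0.08, 0.001], [0.001, 0.002, -1.0]]
wrist_force: [0.3, -0.6, -2.3]
width: 0.0313
grasp_force: 80.1
time_s: 28.78
ee_pos: [0.5207, 0.2182, 0.0148]
tool_rot: [[-0.081, 0.997, 0.001], [0.997, 0.081, 0.0], [0.0, 0.001, -1.0]]
wrist_force: [0.1, 0.1, 0.3]
width: 0.0558
grasp_force: 0.0
time_s: 29.28
ee_pos: [0.5241, 0.2197, 0.2127]
tool_rot: [[-0.081, 0.997, 0.014], [0.997, 0.081, 0.006], [0.005, 0.014, -1.0]]
wrist_force: [0.4, -0.4, 0.5]
width: 0.0554
grasp_force: 0.0
w10 V> 0 1125 c [0.5185 0.2408] size mm [33.2 70.9] ang 4.5
w10 V> 130 1071 c [0.5184 0.2408] size mm [33.2 70.9] ang 4.5
w10 V> 170 1010 c [0.5188 0.2407] size mm [32.8 71.3] ang 3.5
V pct [131. 237. 246. 246. 246.]
[272.11626341 114.97707187]
[271.21478683 177.4323178 ]
time_s: 30.17
ee_pos: [0.5356, 0.0182, 0.2227]
tool_rot: [[-0.927, 0.376, -0.003], [0.376, 0.927, -0.0], [0.002, -0.001, -1.0]]
wrist_force: [0.2, 0.1, 0.3]
width: 0.0854
grasp_force: 0.0
rows [-0.356 -0.844  0.114] turn -0.338 j6 0.42 tcp [0.5356 0.0182 0.2227] t 30.2 w 0.0854
```

View pics/w10.png

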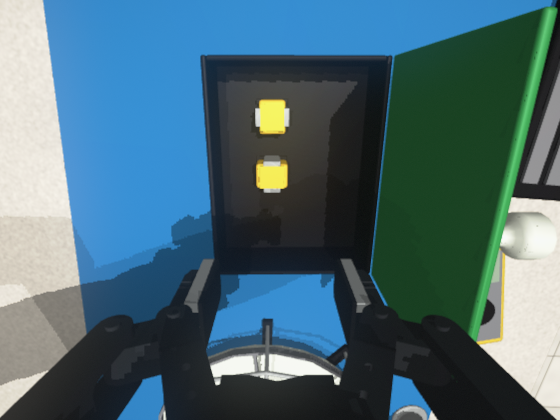

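Two yellows are standing in the case (272,117) and (272,175), and the lid is upright at the right. That was my 14th view, so I measure by code from here.

```bash
python3 -m pendant '[-0.06,-0.14,0,-0.07,-0.12,-0.28,0,-0.14,-0.18,-0.42,0,-0.21,-0.25,-0.6,0.03,-0.28,-0.31,-0.76,0.06,-0.338,-0.356,-0.844,0.114,-0.338,-0.356,-0.844,0.114,-0.338,-0.356,-0.844,0.114]'; cat >> h.py <<'E'
def blobs(f,z=.066,lo=(17,110,50),hi=(35,255,255),amin=120):
    c=load(f); a=cv2.imread('pics/'+f+'.png'); h=cv2.cvtColor(a,cv2.COLOR_BGR2HSV); m=cv2.morphologyEx(cv2.inRange(h,lo,hi),cv2.MORPH_CLOSE,np.ones((7,7)))
    n,l,st,ce=cv2.connectedComponentsWithStats(m)
    for i in range(1,n):
        if st[i,4]>amin:
            w=px2w(c,*ce[i],z)[:2]; e=w-[.538,-.165]
            ys,xs=np.nonzero(l==i); R=cv2.minAreaRect((np.array([px2w(c,x,y,z)[:2] for x,y in zip(xs,ys)])*1e4).astype(np.float32))
            print(f,'px',ce[i].round(),'area',st[i,4],'w',w.round(4),'r',np.hypot(*e).round(3),'ang',(np.degrees(np.arctan2(e[1],e[0]))%360).round(1),'rect c',np.round(np.array(R[0])/1e4,4),'mm',np.round(np.array(R[1])/10,1),round(R[2],1))
E
python3 -c "
from h import *
snap('wrist','w11');blobs('w11');print('red');
blobs('w11',.152,(0,150,60),(8,255,255));print('blue');blobs('w11',.066,(112,150,40),(128,255,255))
go([.538,-.165,.119],98.3)"
```

```text
w11 px [509.  60.] area 1376 w [0.5103 0.2534] r 0.419 ang 93.8 rect c [0.5103 0.2534] mm [45.6 27.1] 89.0
w11 px [453.  85.] area 1142 w [0.5123 0.2017] r 0.368 ang 94.0 rect c [0.5131 0.1994] mm [34.7 34.7] 4.7
w11 px [ 34. 239.] area 833 w [ 0.4974 -0.2519] r 0.096 ang 245.0 rect c [ 0.4962 -0.2477] mm [34.3 49.4] 16.6
w11 px [425. 288.] area 627 w [0.7174 0.1261] r 0.342 ang 58.4 rect c [0.7289 0.1284] mm [85.2 23.3] 22.2
w11 px [350. 327.] area 1039 w [0.7369 0.03  ] r 0.279 ang 44.4 rect c [0.7525 0.0291] mm [ 52.1 101.6] 80.8
red
w11 px [ 83. 289.] area 1426 w [ 0.5405 -0.1605] r 0.005 ang 60.7 rect c [ 0.5357 -0.1566] mm [57.7 33.2] 11.1
blue
w11 px [ 89. 316.] area 259 w [ 0.6059 -0.252 ] r 0.11 ang 308.0 rect c [ 0.6057 -0.252 ] mm [32.2 22.6] 44.9
rows [-0.355 -0.846  0.519] turn -0.336 j6 0.42 tcp [0.5356 0.0184 0.2227] t 30.2 w 0.0854invalid input
```

```bash
python3 -m pendant '[-0.06,-0.14,0,-0.07,-0.12,-0.28,0,-0.14,-0.18,-0.42,0,-0.21,-0.25,-0.6,0.03,-0.28,-0.31,-0.76,0.06,-0.338,-0.36,-0.84,0.11,-0.338,-0.36,-0.84,0.11,-0.338,-0.36,-0.84,0.11,-0.338]'
python3 -c "
from h import *
snap('wrist','w12');blobs('w12');print('red');
blobs('w12',.152,(0,150,60),(8,255,255));print('blue');blobs('w12',.066,(112,150,40),(128,255,255))
go([.538,-.165,.119],98.3)"
```

```text
time_s: 30.88
ee_pos: [0.5378, -0.1647, 0.2004]
tool_rot: [[-0.991, -0.136, -0.003], [-0.136, 0.991, 0.002], [0.003, 0.002, -1.0]]
wrist_force: [0.5, -0.7, 0.1]
width: 0.0849
grasp_force: 0.0
w12 px [181. 129.] area 905 w [ 0.4965 -0.2583] r 0.102 ang 246.0 rect c [ 0.4962 -0.2568] mm [32.6 31.4] 16.8
w12 px [377. 360.] area 282 w [ 0.7288 -0.0213] r 0.239 ang 37.0 rect c [ 0.7334 -0.0183] mm [40.2 18.4] 13.2
red
w12 px [274. 229.] area 924 w [ 0.5453 -0.1665] r 0.007 ang 348.6 rect c [ 0.5463 -0.1665] mm [40.3 12.6] 8.2
blue
w12 px [186. 235.] area 437 w [ 0.6006 -0.2488] r 0.105 ang 306.8 rect c [ 0.6002 -0.2492] mm [30.6 18.6] 26.7
w12 px [282. 286.] area 134 w [ 0.6457 -0.1454] r 0.11 ang 10.3 rect c [ 0.6482 -0.1443] mm [24.7  9.5] 7.9
rows [ 0.002 -0.006  0.411] turn -0.004 j6 -0.43 tcp [ 0.5383 -0.1639  0.2012] t 30.9 w 0.0852
```

```bash
python3 -m pendant '[0,-0.006,0.1,0,0,-0.006,0.2,0,0,-0.006,0.3,0,0,-0.006,0.4,0,0,-0.006,0.4,0]' 0 60;  python3 -m pendant '[0,0,0,0,0,0,0,0,0,0,0,0,0,0,0,0,0,0,0,0,0,0,0,0,0,0,0,0]' 1 60; python3 -m pendant '[0,0,0,0.06,0,0,0,0.12,0,0,0,0.18,0,0,0,0.24,0,0,0,0.3,0,0,0,0.36,0,0,0,0.42,0,0,0,0.48,0,0,0,0.54,0,0,0,0.6,0,0,0,0.65,0,0,0,0.65]'; python3 -m pendant '[0,0,0,0,0,0,0,0,0,0,0,0,0,0,0,0,0,0,-0.2,0,0,0,-0.4,0,0,0,-0.5,0,0.1,-0.1,-0.5,0.06,0.2,-0.25,-0.5,0.13,0.2,-0.25,-0.5,0.2,0.2,-0.25,-0.5,0.2]' 0 60; python3 -c "
from h import *
snap('wrist','w13');blobs('w13');
go([.434,-.178,.11],7)"
```

```text
time_s: 31.35
ee_pos: [0.5365, -0.1627, 0.1184]
tool_rot: [[-0.99, -0.141, -0.007], [-0.142, 0.99, 0.003], [0.007, 0.004, -1.0]]
wrist_force: [-1.0, 1.2, -0.2]
width: 0.0849
grasp_force: 0.0
time_s: 31.93
ee_pos: [0.5398, -0.1663, 0.1234]
tool_rot: [[-0.99, -0.14, 0.002], [-0.14, 0.99, -0.002], [-0.002, -0.002, -1.0]]
wrist_force: [0.1, -2.3, 4.3]
width: 0.0115
grasp_force: 59.0
time_s: 32.93
ee_pos: [0.5395, -0.1672, 0.1234]
tool_rot: [[-0.634, 0.773, 0.002], [0.773, 0.634, -0.003], [-0.004, -0.001, -1.0]]
wrist_force: [-1.5, -5.3, 6.2]
width: 0.0119
grasp_force: 59.3
time_s: 33.85
ee_pos: [0.4733, -0.1658, 0.2221]
tool_rot: [[-0.366, 0.931, -0.001], [0.931, 0.366, 0.001], [0.001, -0.001, -1.0]]
wrist_force: [-0.0, 0.6, 1.7]
width: 0.0857
grasp_force: 0.0
w13 px [240. 176.] area 836 w [ 0.437  -0.1772] r 0.102 ang 186.9 rect c [ 0.4383 -0.1768] mm [29.6 34.3] 47.8
rows [ 0.021 -0.213  0.562] turn 0.163 j6 0.86 tcp [ 0.4749 -0.1661  0.2225] t 33.9 w 0.0853
```

```bash
python3 -c "
from h import *
blk('w13',240,176,35);go([.437,-.179,.11],47.8)"
```

```text
w13 V> 0 827 c [ 0.4383 -0.1768] size mm [29.6 34.3] ang 47.8
w13 V> 130 763 c [ 0.438  -0.1782] size mm [26.7 32.6] ang 48.8
w13 V> 170 697 c [ 0.438 -0.179] size mm [25.4 31.6] ang 48.3
V pct [117. 185. 204. 205. 206.]
rows [ 0.01  -0.201  0.562] turn -0.29 j6 0.86 tcp [ 0.4749 -0.1661  0.2225] t 33.9 w 0.0853
```

```bash
python3 -m pendant '[0.01,-0.1,0.1,-0.07,0.01,-0.2,0.2,-0.14,0.01,-0.2,0.35,-0.21,0.01,-0.2,0.5,-0.296,0.01,-0.2,0.56,-0.296,0.01,-0.2,0.56,-0.296,0.01,-0.2,0.56,-0.296]' 0.3 60; python3 -c "
from h import *
snap('wrist','w14');
c=load('w14');p=w2px(c,[.438,-.179,.066]);print(p);blk('w14',int(p[0]),int(p[1]),60);go([.4375,-.179,.036],48.3)"
```

```text
time_s: 34.48
ee_pos: [0.4379, -0.179, 0.1098]
tool_rot: [[-0.747, 0.665, -0.001], [0.665, 0.747, 0.001], [0.001, -0.0, -1.0]]
wrist_force: [0.5, 0.1, 0.2]
width: 0.0597
grasp_force: 0.0
[278.95834193 220.74562371]
w14 V> 0 1848 c [ 0.434  -0.1763] size mm [25.7 37.3] ang 48.4
w14 V> 130 673 c [ 0.436  -0.1779] size mm [25.1 31.7] ang 47.4
w14 V> 170 489 c [ 0.4328 -0.1748] size mm [23.8 21.1] ang 48.4
V pct [108. 127. 129. 171. 219.]
rows [ 0.006 -0.003  0.374] turn -0.0 j6 0.34 tcp [ 0.4387 -0.1794  0.1108] t 34.5 w 0.0595
```

```bash
python3 -m pendant '[0.01,0,0.1,0,0.01,0,0.2,0,0.01,0,0.3,0,0.01,0,0.375,0,0.01,0,0.375,0]' 0.3 60;  python3 -m pendant '[0,0,0,0,0,0,0,0,0,0,0,0,0,0,0,0,0,0,0,0,0,0,0,0]' 1 80; python3 -m pendant '[0,0,-0.1,0,0,0,-0.25,0,0,0,-0.45,0,0,0,-0.6,0,0,0,-0.7,0,0,0,-0.7,0]';python3 -c "
from h import *
go(np.r_[CC-.02*CX+np.array([-CX[1],CX[0]])*-.06,.18],4.6)"
```

```text
time_s: 34.95
ee_pos: [0.4354, -0.1775, 0.0341]
tool_rot: [[-0.746, 0.666, -0.002], [0.666, 0.746, 0.001], [0.002, -0.001, -1.0]]
wrist_force: [-0.2, 0.6, 0.5]
width: 0.0597
grasp_force: 0.0
time_s: 35.45
ee_pos: [0.4378, -0.1786, 0.0375]
tool_rot: [[-0.745, 0.667, 0.005], [0.667, 0.745, -0.002], [-0.005, 0.002, -1.0]]
wrist_force: [-0.9, 0.4, 5.3]
width: 0.0313
grasp_force: 79.7
time_s: 35.95
ee_pos: [0.4391, -0.1793, 0.1812]
tool_rot: [[-0.745, 0.667, 0.011], [0.667, 0.745, -0.004], [-0.011, 0.004, -1.0]]
wrist_force: [0.3, -0.3, -1.0]
width: 0.0312
grasp_force: 80.0
rows [0.813 1.546 0.003] turn 0.484 j6 0.34 tcp [ 0.4391 -0.1793  0.1812] t 36.0 w 0.0312
```

```bash
python3 -m pendant '[0.08,0.15,-0.05,0,0.16,0.3,-0.05,0,0.24,0.46,-0.05,0.07,0.32,0.62,-0.05,0.14,0.4,0.77,-0.05,0.21,0.45,0.86,-0.05,0.28,0.45,0.86,-0.05,0.35,0.45,0.86,-0.05,0.42,0.45,0.86,-0.05,0.484,0.45,0.86,-0.05,0.484]';python3 -c "
from h import *
go(np.r_[CC-.02*CX+np.array([-CX[1],CX[0]])*-.06,.18],4.6)"
```

```text
time_s: 36.78
ee_pos: [0.4829, 0.0107, 0.1846]
tool_rot: [[-0.08, 0.997, -0.001], [0.997, 0.08, -0.0], [0.0, -0.001, -1.0]]
wrist_force: [-0.6, 0.0, -2.5]
width: 0.0312
grasp_force: 80.1
rows [0.726 0.265 0.023] turn -0.0 j6 1.51 tcp [0.4829 0.0107 0.1846] t 36.8 w 0.0312
```

```bash
python3 -m pendant '[0.14,0.05,0,0,0.28,0.1,0,0,0.42,0.16,0,0,0.58,0.21,0,0,0.726,0.265,0,0,0.726,0.265,0,0,0.726,0.265,0,0,0.726,0.265,0,0]'; python3 -m pendant '[0,0,0.15,0,0,0,0.3,0,0,0,0.45,0,0,0,0.6,0,0,0,0.7,0,0,0,0.78,0,0,0,0.845,0,0,0,0.845,0,0,0,0.845,0]'; python3 -m pendant '[0,0,0,0,0,0,0,0,0,0,0,0,0,0,0,0]' 0.35; python3 -m pendant '[0,0,-0.2,0,0,0,-0.4,0,0,0,-0.6,0,0,0,-0.8,0,0,0,-0.95,0,0,0,-0.95,0]'; python3 -c "
from h import *
snap('wrist','w15');blobs('w15',.041)
h=hand(1.6);print(h);go([h[0],h[1],.28],94.6)"
```

```text
time_s: 37.45
ee_pos: [0.5239, 0.159, 0.1846]
tool_rot: [[-0.082, 0.997, -0.001], [0.997, 0.082, -0.001], [-0.001, -0.001, -1.0]]
wrist_force: [0.1, 0.1, -0.8]
width: 0.0312
grasp_force: 80.1
time_s: 38.2
ee_pos: [0.5238, 0.1579, 0.016]
tool_rot: [[-0.079, 0.997, -0.002], [0.997, 0.079, -0.001], [-0.001, -0.002, -1.0]]
wrist_force: [-0.2, -0.4, -1.7]
width: 0.0313
grasp_force: 80.1
time_s: 38.53
ee_pos: [0.5251, 0.1595, 0.0173]
tool_rot: [[-0.081, 0.997, 0.002], [0.997, 0.081, 0.001], [0.0, 0.002, -1.0]]
wrist_force: [0.1, 0.2, 0.0]
width: 0.0559
grasp_force: 0.0
time_s: 39.03
ee_pos: [0.5284, 0.1607, 0.2148]
tool_rot: [[-0.081, 0.997, 0.014], [0.997, 0.081, 0.004], [0.003, 0.015, -1.0]]
wrist_force: [1.2, 0.4, 0.0]
width: 0.0554
grasp_force: 0.0
w15 px [272.  53.] area 1051 w [0.5159 0.2779] r 0.443 ang 92.9 rect c [0.516  0.2775] mm [26.9 33.8] 4.8
w15 px [272. 119.] area 854 w [0.5202 0.218 ] r 0.383 ang 92.7 rect c [0.5201 0.2185] mm [33.6 27.4] 4.6
w15 px [271. 174.] area 831 w [0.5237 0.1608] r 0.326 ang 92.5 rect c [0.5237 0.1601] mm [26.4 38.4] 5.1
w15 px [508. 254.] area 394 w [0.8089 0.0869] r 0.37 ang 42.9 rect c [0.8096 0.0897] mm [ 33.8 146.7] 4.8
[0.66985148 0.23553151 0.20374312]
rows [ 0.318  0.745 -0.336] turn -1.0 j6 1.78 tcp [0.5272 0.1603 0.2113] t 39.1 w 0.0554
```

```bash
python3 -m pendant '[0,0,-0.2,-0.07,0,0,-0.36,-0.14,0,0,-0.36,-0.21,0.05,0.1,-0.36,-0.28,0.1,0.2,-0.36,-0.35,0.2,0.35,-0.36,-0.42,0.318,0.5,-0.36,-0.5,0.318,0.65,-0.36,-0.57,0.318,0.745,-0.36,-0.64,0.318,0.745,-0.36,-0.71,0.318,0.745,-0.36,-0.78]' 0 70; python3 -c "
from h import *
go([.6704,.2354,.28],94.6)"
```

```text
time_s: 40.0
ee_pos: [0.6685, 0.2349, 0.2733]
tool_rot: [[-0.967, 0.257, -0.006], [0.257, 0.967, -0.002], [0.005, -0.004, -1.0]]
wrist_force: [-0.4, -0.4, -0.3]
width: 0.0857
grasp_force: 0.0
rows [-0.009  0.005 -0.034] turn -0.216 j6 0.6 tcp [0.6685 0.2349 0.2733] t 40.0 w 0.0857
```

```bash
python3 -m pendant '[-0.01,0.005,0,-0.07,-0.01,0.005,0,-0.14,-0.01,0.005,0,-0.216,-0.01,0.005,0.1,-0.216,-0.01,0.005,0.2,-0.216,-0.01,0.005,0.3,-0.216,-0.01,0.005,0.4,-0.216,-0.01,0.005,0.445,-0.216,-0.01,0.005,0.445,-0.216]' 0 70; python3 -m pendant '[0,0,0,0,0,0,0,0,0,0,0,0,0,0,0,0,0,0,0,0,0,0,0,0,0,0,0,0]' 1 70; python3 -c "
from h import *
R=ctrl.observe()['tool_rot']
h0=hand(1.6)
for th in np.r_[np.arange(1.52,-.01,-.08),0]: print(round(th,2),np.round(R.T@(hand(th)-h0)/.2,3))"
```

```text
time_s: 40.75
ee_pos: [0.6678, 0.2345, 0.1845]
tool_rot: [[-0.997, -0.075, -0.008], [-0.075, 0.997, -0.003], [0.008, -0.002, -1.0]]
wrist_force: [0.2, -0.8, -0.9]
width: 0.0854
grasp_force: 0.0
time_s: 41.33
ee_pos: [0.6738, 0.2372, 0.1953]
tool_rot: [[-0.997, -0.075, 0.013], [-0.075, 0.997, 0.005], [-0.013, 0.004, -1.0]]
wrist_force: [3.2, 2.4, 10.3]
width: 0.0052
grasp_force: 5.4
1.52 [ 0.056 -0.    -0.017]
1.44 [ 0.113 -0.    -0.029]
1.36 [ 0.171 -0.001 -0.036]
1.28 [ 0.229 -0.001 -0.039]
1.2 [ 0.287 -0.001 -0.037]
1.12 [ 0.345 -0.002 -0.03 ]
1.04 [ 0.403 -0.002 -0.019]
0.96 [ 0.459 -0.002 -0.003]
0.88 [ 0.514 -0.003  0.017]
0.8 [ 0.567 -0.003  0.041]
0.72 [ 0.617 -0.004  0.07 ]
0.64 [ 0.666 -0.004  0.102]
0.56 [ 0.711 -0.004  0.139]
0.48 [ 0.754 -0.005  0.179]
0.4 [ 0.793 -0.005  0.222]
0.32 [ 0.829 -0.006  0.268]
0.24 [ 0.861 -0.006  0.317]
0.16 [ 0.889 -0.006  0.368]
0.08 [ 0.912 -0.007  0.421]
-0.0 [ 0.932 -0.007  0.476]
0.0 [ 0.932 -0.007  0.476]
```

```bash
python3 -m pendant '[0,0,-0.1,0,0,0,-0.1,0,0,0,-0.1,0,0,0,-0.1,0,0,0,-0.1,0,0,0,-0.1,0,0,0,-0.05,0,0,0,0,0,0,0,0.045,0,0,0,0.045,0]' 0 70; python3 -m pendant '[0,0,0,0,0,0,0,0,0,0,0,0,0,0,0,0,0,0,0,0,0,0,0,0,0,0,0,0]' 1 70
```

```text
time_s: 42.17
ee_pos: [0.6685, 0.2346, 0.1767]
tool_rot: [[-0.997, -0.074, -0.005], [-0.074, 0.997, -0.002], [0.005, -0.002, -1.0]]
wrist_force: [0.3, 0.6, -0.9]
width: 0.0853
grasp_force: 0.0
time_s: 42.75
ee_pos: [0.6706, 0.2373, 0.1816]
tool_rot: [[-0.997, -0.076, 0.003], [-0.076, 0.997, 0.004], [-0.003, 0.004, -1.0]]
wrist_force: [-0.8, 5.6, 3.0]
width: 0.0234
grasp_force: 68.6
```

Gripped. Now the closing arc, in two calls.

```bash
python3 -m pendant '[0.056,0,-0.017,0,0.113,0,-0.029,0,0.171,0,-0.036,0,0.229,0,-0.039,0,0.287,0,-0.037,0,0.345,0,-0.03,0,0.403,0,-0.019,0,0.459,0,-0.003,0,0.514,0,0.017,0,0.567,0,0.041,0,0.567,0,0.041,0]'; python3 -c "
from h import *
R=ctrl.observe()['tool_rot']
h0=hand(.8)
for th in np.r_[np.arange(.72,-.01,-.08),-.04]: print(round(th,2),np.round(R.T@(hand(th)-h0)/.2,3))"
```

```text
time_s: 43.67
ee_pos: [0.5555, 0.2281, 0.1732]
tool_rot: [[-0.997, -0.075, 0.0], [-0.075, 0.997, 0.003], [-0.001, 0.003, -1.0]]
wrist_force: [-2.1, 4.2, 4.5]
width: 0.0236
grasp_force: 72.2
0.72 [ 0.05  -0.     0.029]
0.64 [ 0.098 -0.001  0.062]
0.56 [ 0.144 -0.001  0.099]
0.48 [ 0.186 -0.001  0.14 ]
0.4 [ 0.224 -0.002  0.183]
0.32 [ 0.259 -0.002  0.23 ]
0.24 [ 0.291 -0.002  0.279]
0.16 [ 0.318 -0.003  0.331]
0.08 [ 0.341 -0.003  0.384]
0.0 [ 0.36  -0.003  0.44 ]
-0.04 [ 0.367 -0.003  0.468]
```

```bash
python3 -m pendant '[0.05,0,0.029,0,0.098,0,0.062,0,0.144,0,0.099,0,0.186,0,0.14,0,0.224,0,0.183,0,0.259,0,0.23,0,0.291,0,0.279,0,0.318,0,0.331,0,0.341,0,0.384,0,0.36,0,0.44,0,0.36,0,0.455,0,0.36,0,0.455,0]'
```

```text
time_s: 44.67
ee_pos: [0.4753, 0.2215, 0.0784]
tool_rot: [[-0.997, -0.077, -0.019], [-0.077, 0.997, 0.0], [0.019, 0.002, -1.0]]
wrist_force: [-18.8, 4.3, 5.3]
width: 0.0236
grasp_force: 68.8
```

```bash
python3 -m pendant '[-0.02,0,0,0,-0.02,0,0,0,-0.02,0,0,0,-0.02,0,0,0,-0.02,0,0,0,-0.03,0,-0.15,0,-0.03,0,-0.3,0,-0.03,0,-0.5,0,-0.03,0,-0.5,0]' 0 70; python3 -c "
from h import *
snap('wrist','w16');snap('side','s16')
c=load('w16');a=cv2.imread('pics/w16.png');h=cv2.cvtColor(a,cv2.COLOR_BGR2HSV)
m=cv2.inRange(h,(50,90,40),(80,255,255));ys,xs=np.nonzero(m);print(len(xs))
cs,_=cv2.findContours(m,0,2);q=max(cs,key=cv2.contourArea)[:,0];
from itertools import product
print('bbox',q.min(0),q.max(0),'front row',np.percentile(q[:,1],3))
for th in(0,.03,.06,.1):
  for s in(1,-1):
    e=CC+.085*CX-.17*np.cos(th)*CX+s*.11*np.array([-CX[1],CX[0]])+[.001,.004];print(th,w2px(c,np.r_[e,.071+.17*np.sin(th)]).round(1),w2px(load('s16'),np.r_[e,.071+.17*np.sin(th)]).round(1))
t=q[np.argsort(q[:,0]-1.0*-q[:,1])];print('corners',q[np.argmin(q.sum(1))],q[np.argmax(q[:,0]-q[:,1])])
b=cv2.cvtColor(cv2.imread('pics/s16.png'),cv2.COLOR_BGR2HSV);m=cv2.inRange(b,(50,90,30),(80,255,255));cs,_=cv2.findContours(m,0,2);q=max(cs,key=cv2.contourArea)[:,0];print('side',q[np.argmin(q[:,0])],q[np.argmax(q[:,1])],q[np.argmin(q[:,1])],q[np.argmax(q[:,0])])
go([.4855,.2205,.13],94.6)"
```

```text
time_s: 45.42
ee_pos: [0.4956, 0.2234, 0.1892]
tool_rot: [[-0.997, -0.074, 0.013], [-0.074, 0.997, 0.005], [-0.013, 0.004, -1.0]]
wrist_force: [1.3, 0.6, 0.2]
width: 0.0853
grasp_force: 0.0
35572
bbox [150 146] [402 310] front row 147.0
0 [402.6 143.9] [227.  182.7]
0 [147.5 145.4] [254.9 214.6]
0.03 [404.8 145. ] [226.9 181.2]
0.03 [145.3 146.5] [254.9 213. ]
0.06 [407.1 146.3] [226.9 179.7]
0.06 [143.  147.9] [255.  211.3]
0.1 [410.2 148.4] [227.  177.6]
0.1 [139.9 150. ] [255.1 209. ]
corners [151 149] [402 148]
side [228 183] [255 214] [276 174] [309 203]
rows [ 0.039 -0.007  0.267] turn -0.004 j6 0.35 tcp [0.4929 0.2223 0.1834] t 45.5 w 0.0852
```

```bash
python3 -m pendant '[0.035,-0.007,0,0,0.035,-0.007,0,0,0.035,-0.007,0,0,0.035,-0.007,0,0,0.035,-0.007,0,0,0.035,-0.007,0,0,0.035,-0.007,0.1,0,0.035,-0.007,0.2,0,0.035,-0.007,0.28,0,0.035,-0.007,0.33,0,0.035,-0.007,0.345,0,0.035,-0.007,0.345,0]' 1 30; python3 -m pendant '[0,0,0.01,0,0,0,0.02,0,0,0,0.03,0,0,0,0.03,0]'
```

```text
time_s: 46.52
ee_pos: [0.4837, 0.2197, 0.1112]
tool_rot: [[-0.997, -0.074, -0.002], [-0.074, 0.997, -0.001], [0.002, -0.001, -1.0]]
wrist_force: [-0.3, 0.5, 0.4]
width: 0.0003
grasp_force: 0.0
time_s: 46.85
ee_pos: [0.4844, 0.22, 0.1062]
tool_rot: [[-0.997, -0.074, 0.001], [-0.074, 0.997, 0.0], [-0.001, 0.0, -1.0]]
wrist_force: [-0.2, -0.3, 0.3]
width: -0.0002
grasp_force: 0.0
```

```bash
python3 -c "
from h import *
c=load('w16');a=cv2.imread('pics/w16.png');h=cv2.cvtColor(a,cv2.COLOR_BGR2HSV)
m=cv2.inRange(h,(0,0,150),(180,70,255));m[:145]=0;m[312:]=0;m[:,:155]=0;m[:,400:]=0
n,l,st,ce=cv2.connectedComponentsWithStats(m)
for i in range(1,n):
  if st[i,4]>80: print(st[i],ce[i],px2w(c,*ce[i],.112))
s=snap('wrist','w17');b=s['color'];c=load('w17')
for z in(.114,.106): print(w2px(c,[.485,.2205,z]))
go([.485,.2205,.10],94.6)
cv2.imwrite('pics/w17z.png',cv2.imread('pics/w17.png'))
g=cv2.cvtColor(cv2.imread('pics/w17.png'),cv2.COLOR_BGR2HSV)[150:300:10,230:330:10]
for r in g: print(' '.join('%3d/%3d/%3d'%tuple(p) for p in r))"
```

```text
[259 181  35  33 899] [276.12013348 196.63515017] [0.48885995 0.22149856 0.112     ]
[279.77052226 259.48251596]
[279.6494613 252.5552193]
rows [-0.003  0.002  0.032] turn -0.004 j6 0.35 tcp [0.4844 0.22   0.1063] t 46.9 w -0.0002
103/190/149 103/189/150 103/189/151 103/191/151 103/188/152 103/190/152 103/190/152 103/188/221 103/189/154 103/189/201
103/189/147 103/187/149 103/188/149 103/189/150 103/190/149 103/189/150 103/189/151 103/187/151 103/187/151 103/186/151
 99/128/ 42 100/130/ 43  99/130/ 45 100/130/ 47 100/136/ 47  99/143/ 48  99/138/ 50  99/138/ 50  97/130/ 51  95/140/ 51
 92/107/ 38  95/118/ 39  93/118/ 39  92/115/ 40  93/115/ 42  93/116/ 44  92/116/ 44  90/119/ 45  90/119/ 45  87/119/ 47
 68/153/110  68/153/110  69/152/111  69/150/112  69/150/112  69/151/115  69/151/115  69/153/118  69/151/118  68/149/164
 67/151/125  68/153/125  67/150/126  68/152/126  67/150/126  67/149/127  67/149/128  68/150/129  67/150/129  67/142/214
 67/151/127  67/150/126  67/151/127  67/148/126  67/149/128  67/149/128  67/150/129  67/150/129  67/149/130  66/142/214
 67/152/104  67/150/104  67/1
[... 230 characters left out ...]
/183  66/144/183  66/142/106  46/ 26/129  46/ 25/134  45/ 26/138  66/132/185  66/140/190  66/139/191
 66/145/181  66/146/182  66/142/183  47/ 27/130  43/ 21/167  42/ 23/166  42/ 23/165  44/ 26/146  66/140/190  66/139/191
 66/147/181  66/144/182  66/142/183  43/ 25/164  60/ 21/ 99  63/ 47/ 65  67/ 23/100  42/ 23/164  66/140/190  66/139/191
 66/145/181  66/144/182  66/ 90/ 54  67/ 85/ 51  64/ 21/ 98  62/ 59/ 56  64/ 21/ 99  68/ 88/ 55  66/140/197  66/139/189
 66/146/180  66/144/181  67/ 90/ 51  68/ 82/ 50  64/ 18/ 97  62/ 71/ 47  64/ 18/ 97  67/ 83/ 52  66/141/213  67/142/213
 66/147/179  66/145/181  67/ 88/ 49  64/ 26/ 78  65/ 16/ 95  65/ 75/ 44  60/ 16/ 96  68/ 83/ 49  67/144/179  66/143/211
```

```bash
python3 -m pendant '[0,0,0.01,0,0,0,0.02,0,0,0,0.02,0]' | grep -E 'pos|force'; python3 -m pendant '[0,0,0.01,0,0,0,0.02,0,0,0,0.02,0]'| grep -E 'pos|force'
```

```text
ee_pos: [0.484, 0.2198, 0.1016]
wrist_force: [0.2, 0.1, -0.4]
grasp_force: 0.0
ee_pos: [0.4839, 0.2198, 0.0975]
wrist_force: [0.6, 0.3, 0.5]
grasp_force: 0.0
```

```bash
python3 -m pendant '[0,0,-0.2,0,0,0,-0.4,0,0,0,-0.55,0,0,0,-0.55,0,0,0,-0.55,0,0,0,-0.55,0,0,0,-0.55,0]' | grep -E 'pos|force'; python3 -c "
from h import *
snap('wrist','w18');snap('side','s18');snap('top','t18')
def kn(f,lo,hi,box,z):
  a=cv2.imread('pics/'+f+'.png');h=cv2.cvtColor(a,cv2.COLOR_BGR2HSV);m=cv2.inRange(h,lo,hi);k=np.zeros_like(m);x0,x1,y0,y1=box;k[y0:y1,x0:x1]=255;m&=k
  n,l,st,ce=cv2.connectedComponentsWithStats(m);c=load(f)
  for i in range(1,n):
    if st[i,4]>12: print(f,st[i],ce[i].round(1),px2w(c,*ce[i],z))
kn('w18',(0,0,120),(180,70,255),(155,400,140,262),.112)
c=load('w18');print('exp',w2px(c,[.4855,.2205,.112]))
a=cv2.imread('pics/w18.png');h=cv2.cvtColor(a,cv2.COLOR_BGR2HSV);m=cv2.inRange(h,(50,90,40),(80,255,255));m[330:]=0
for r in range(130,200,6):
  x=np.nonzero(m[r])[0]; print(r,x.min() if len(x) else None,x.max() if len(x) else None)
for th in(0,.05): print([w2px(c,np.r_[CC+.085*CX-.17*np.cos(th)*CX+s*.11*np.array([-CX[1],CX[0]])+[.001,.002],.071+.17*np.sin(th)]).round(1) for s in(1,-1)])
kn('s18',(0,0,100),(180,90,255),(238,265,172,202),.11);print('exp side',w2px(load('s18'),[.4855,.2205,.108]))
kn('t18',(0,0,140),(180,70,255),(185,220,200,240),.112);print('top exp',w2px(load('t18'),[.4855,.2205,.112]))
"
```

```text
ee_pos: [0.4832, 0.2195, 0.2065]
wrist_force: [-0.5, 0.7, 0.1]
grasp_force: 0.0
w18 [264 184  33  38 917] [280.4 203.5] [0.48654263 0.22142802 0.112     ]
exp [279.3461543  202.22246487]
130 None None
136 None None
142 None None
148 None None
154 None None
160 178 397
166 163 397
172 164 396
178 165 395
184 165 394
190 166 394
196 167 393
[array([395.6, 156.8]), array([158.8, 157.8])]
[array([398.9, 158.7]), array([155.5, 159.8])]
s18 [238 172  27   6 117] [249.  173.8] [0.50431442 0.28504585 0.11      ]
s18 [245 180  10   5  36] [249.3 182.1] [0.48798336 0.23006674 0.11      ]
exp side [249.53386324 184.19543514]
t18 [185 200  17  40 288] [189.9 226.5] [0.46104761 0.24988631 0.112     ]
top exp [199.29686134 219.11763073]
```

```bash
python3 -m pendant '[0.05,0.2,0.1,0,0.05,0.2,0.25,0,0.05,0.2,0.4,0,0.05,0.2,0.52,0,0.05,0.2,0.6,0,0.05,0.2,0.65,0,0.05,0.2,0.65,0]' | grep -E 'pos|force'; for i in 1; do python3 -m pendant '[0,0,0.01,0,0,0,0.02,0,0,0,0.02,0]' | grep -E 'pos|force'; done;  python3 -m pendant '[0,0,0.01,0,0,0,0.02,0,0,0,0.02,0]'| grep -E 'pos|force'
```

```text
ee_pos: [0.4692, 0.258, 0.075]
wrist_force: [-0.5, -0.2, -0.2]
grasp_force: 0.0
ee_pos: [0.4721, 0.2595, 0.0749]
wrist_force: [-0.1, -1.4, -0.6]
grasp_force: 0.0
ee_pos: [0.4714, 0.2591, 0.0702]
wrist_force: [0.7, -0.3, -0.4]
grasp_force: 0.0
```

```bash
python3 -m pendant '[0,0,0.01,0,0,0,0.02,0,0,0,0.02,0]' | grep -E 'pos|wrist'; python3 -m pendant '[0,0,0.01,0,0,0,0.02,0,0,0,0.02,0]' | grep -E 'pos|wrist';  python3 -m pendant '[0,0,0.01,0,0,0,0.02,0,0,0,0.02,0]'| grep -E 'pos|wrist'
```

```text
ee_pos: [0.471, 0.2589, 0.0656]
wrist_force: [1.4, -0.2, 0.1]
ee_pos: [0.471, 0.2589, 0.0615]
wrist_force: [-0.3, -0.3, -0.4]
ee_pos: [0.471, 0.2589, 0.0575]
wrist_force: [0.0, -1.0, -0.3]
```

```bash
python3 -m pendant '[0,0,0.01,0,0,0,0.02,0,0,0,0.02,0]' | grep -E 'pos|wrist'; python3 -m pendant '[0,0,0.01,0,0,0,0.01,0]' | grep -E 'pos|wrist';  python3 -m pendant '[0,0,0.01,0,0,0,0.01,0]'| grep -E 'pos|wrist'; python3 -c "
from h import *
snap('wrist','w19');c=load('w19')
a=cv2.imread('pics/w19.png');h=cv2.cvtColor(a,cv2.COLOR_BGR2HSV)
print('tcp px',[w2px(c,[.471,.259,z]).round(0) for z in(.05,.06,.071,.09)])
m=cv2.inRange(h,(50,90,30),(80,255,255))
for x in (255,265,272,280,288,295): print(x,[int(v) for v in np.nonzero(np.diff(m[:,x].astype(int)))[0]])
for th in(0,.05,-.05): print([w2px(c,np.r_[CC+.085*CX-.17*np.cos(th)*CX+s*.11*np.array([-CX[1],CX[0]])+[.001,.002],.071+.17*np.sin(th)]).round(1) for s in(1,-1)])
"
```

```text
ee_pos: [0.471, 0.2589, 0.0535]
wrist_force: [-0.3, -0.3, 0.2]
ee_pos: [0.4711, 0.259, 0.0517]
wrist_force: [0.2, -0.6, -1.2]
ee_pos: [0.4714, 0.2592, 0.0504]
wrist_force: [-0.9, -0.4, 2.5]
tcp px [array([279., 251.]), array([279., 259.]), array([279., 270.]), array([279., 292.])]
255 [236, 265]
265 [236, 253]
272 [236, 253, 343, 380]
280 [236, 254, 342, 380]
288 [236, 253]
295 [235, 265]
[array([420.9, 235. ]), array([-34.1, 236.9])]
[array([428.7, 243.1]), array([-50.6, 245.2])]
[array([413.9, 228.4]), array([-18.8, 230.3])]
```

```bash
python3 -m pendant '[0,0,0.01,0,0,0,0.01,0,0,0,0.01,0]' | grep -E 'pos|wrist';  python3 -m pendant '[0,0,0.01,0,0,0,0.01,0,0,0,0.01,0]'| grep -E 'pos|wrist'
```

```text
ee_pos: [0.4715, 0.2593, 0.0502]
wrist_force: [-4.1, -2.6, 14.8]
ee_pos: [0.4716, 0.2593, 0.05]
wrist_force: [-8.8, -4.4, 24.9]
```

Hard stop at 25 N: the lid is seated. Backing off, then a final check.

```bash
python3 -m pendant '[0,0,-0.1,0,0,0,-0.25,0,0,0,-0.45,0,0,0,-0.65,0,0,0,-0.85,0,0.2,0.15,-0.95,0,0.4,0.3,-0.95,0,0.6,0.45,-0.95,0,0.6,0.5,-0.95,0,0.6,0.5,-0.95,0]' | grep -E 'time|pos|wrist'; python3 -c "
from h import *
snap('side','s20');snap('top','t20')
print('yellow');blobs('s20',amin=40);blobs('t20',amin=25);print('blue');blobs('s20',.066,(112,150,40),(128,255,255),25)
for f in('s20','s16','side0'):
  b=cv2.cvtColor(cv2.imread('pics/'+f+'.png'),cv2.COLOR_BGR2HSV);m=cv2.inRange(b,(50,90,30),(80,255,255));cs,_=cv2.findContours(m,0,2);q=max(cs,key=cv2.contourArea)[:,0];print(f,q[np.argmin(q[:,0])],q[np.argmax(q[:,1])],q[np.argmin(q[:,1])],q[np.argmax(q[:,0])])
a=cv2.imread('pics/side0.png').astype(int);b=cv2.imread('pics/s20.png').astype(int)
d=(np.abs(cv2.GaussianBlur(a.astype(np.uint8),(7,7),0).astype(int)-cv2.GaussianBlur(b.astype(np.uint8),(7,7),0)).max(2)>45).astype(np.uint8)
n,l,st,ce=cv2.connectedComponentsWithStats(d)
for s in st[1:]:
  if s[4]>40: print('diff',s)
"
```

```text
time_s: 51.93
ee_pos: [0.3401, 0.3533, 0.2365]
wrist_force: [-0.5, -0.5, -0.5]
yellow
s20 px [364. 222.] area 625 w [ 0.7277 -0.0192] r 0.239 ang 37.6 rect c [0.7367 0.0044] mm [101.4 169.6] 19.2
t20 px [254. 141.] area 179 w [0.756  0.0517] r 0.307 ang 44.8 rect c [0.7718 0.0714] mm [ 72.2 143.2] 16.5
t20 px [ 18. 416.] area 255 w [-0.1474  0.7807] r 1.168 ang 125.9 rect c [-0.1461  0.7806] mm [ 21.4 117.6] 1.1
blue
s20 px [ 94. 159.] area 399 w [0.0771 0.6747] r 0.958 ang 118.8 rect c [0.077  0.6769] mm [ 60.9 210.7] 1.1
s20 px [368. 283.] area 129 w [ 0.6031 -0.2613] r 0.116 ang 304.1 rect c [ 0.6029 -0.2631] mm [33.6 45.7] 23.1
s20 px [325. 297.] area 136 w [ 0.4939 -0.2717] r 0.115 ang 247.6 rect c [ 0.4897 -0.2793] mm [58.  30.8] 56.3
s20 px [311. 355.] area 49 w [ 0.4    -0.4117] r 0.283 ang 240.8 rect c [ 0.4008 -0.4119] mm [14.5 16.2] 66.6
s20 px [431. 364.] area 37 w [ 0.5903 -0.5068] r 0.346 ang 278.7 rect c [ 0.5891 -0.5092] mm [26.8 10.7] 75.2
s20 [228 184] [255 215] [276 174] [309 203]
s16 [228 183] [255 214] [276 174] [309 203]
side0 [228 184] [255 215] [276 174] [309 203]
diff [   6    0   31  165 2145]
diff [ 82   0  40  53 829]
diff [170   0  24  13 221]
diff [176  49  13   9  74]
diff [167  50   8   8  44]
diff [174  94  18  31 354]
diff [105  99  23  30 460]
diff [ 67 178  20  38 444]
diff [ 91 183  12  15  93]
diff [  92  201   37   64 1002]
diff [  99  216   93  100 2822]
diff [  0 223  27  13 273]
diff [329 233   9   7  42]
diff [333 242  17  23 249]
diff [289 244  19  20 234]
diff [266 259  47  27 515]
diff [358 260  20  35 443]
diff [304 262  10   9  45]
diff [341 265  18   8  78]
diff [283 276  29   5 130]
diff [332 276  15   5  48]
diff [376 276  10   5  41]
diff [266 281  47  31 639]
diff [331 281  11   5  42]
diff [ 18 283  20  18 122]
diff [346 285  11   7  49]
diff [316 288  35  29 499]
diff [355 292  15   8  85]
diff [351 306  11   8  48]
diff [ 22 338  64  24 638]
```

Lid outline in the final side picture matches the initial shut one exactly; no yellow is left on the carousel, both blues are still there, and the bystanders are unchanged.

```bash
python3 -c "
from bench import workorder
print(workorder.sign_off())"
```

```text
the job is handed in; nothing more can be done
None
```

The job is handed in: all three yellow-taped transformers that were there (one bay was empty) are in the case with the lid fully shut, both blue-taped ones are still on the carousel, and the bystanders look undisturbed in the final side picture.

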